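# Rotate three specimens between the microscopy stations

### The job

The three specimens on the lab bench stand at the wrong stations: put the tall capped vial in the middle of the balance's round pan, the squat jar in the middle of the square light plate, and the slide box in the middle of the grey tray, lying square with its long side along the tray's long side. Each station holds only one, so park one of them on the empty cork mat on the way and let go of it there, to free a station for the others. Set everything down gently without dropping it, keep all three upright, and leave the petri dish, the beaker and the tube rack where they are.

Things in the scene. Friction and masses are not known exactly. Their poses are not given: they have to be found in the camera images.
- vial: The tall slim specimen vial: upright amber glass cylinder 40 mm across and 70 mm high with a black cap 42 mm across and 25 mm high, 95 mm in all, about 90 g. Starts on the light plate. Origin: centre of its underside, z up its axis; yaw means nothing.
- jar: The squat specimen jar: upright green glass cylinder 56 mm across and 42 mm high with a steel screw lid 58 mm across and 18 mm high, 60 mm in all, about 180 g. Starts in the tray. Origin: centre of its underside, z up its axis; yaw means nothing.
- slide_box: The closed microscope-slide box: grey plastic box 84 mm long (its x), 44 mm wide (its y), 36 mm high, with a dark seam and a blank paper label on top, about 130 g. Starts lying on the balance's pan. Origin: centre of its underside, z up. Either way round is right.
- balance: The laboratory balance, fixed: beige housing 44 mm high, reaching 102 mm to -x (a display and two keys) and 66 mm to +x of its origin and 69 mm either side in y, with a round steel pan 120 mm across. Origin: on the bench exactly below the pan's centre; the pan's top is 55 mm above it and does not give. Where the vial belongs.
- light_plate: The microscope's light plate, fixed: black square slab 130 mm by 130 mm with a bright white square window of 108 mm. Origin: on the bench below its centre; the window's top is 30 mm above it. Where the jar belongs.
- tray: The shallow dark-grey plastic tray, fixed: 150 mm long (its x), 120 mm wide (its y), walls 5 mm thick and 12 mm high measured from the bench. Origin: on the bench below its centre; the inner floor is 5 mm above it. Where the slide box belongs, long side along the tray's x.
- cork_mat: The empty round cork mat, fixed: 116 mm across, 8 mm thick. Origin: on the bench below its centre; its top is 8 mm above it. The free spot for parking one specimen.
- dish: Bystander, to be left alone: round closed petri dish 88 mm across, 18 mm high, loose. Origin: centre of its underside.
- beaker: Bystander, to be left alone: small empty glass beaker 60 mm across the rim, 65 mm high, loose. Origin: centre of its underside.
- tube_rack: Bystander, to be left alone: white rack of small tubes, 45 mm (x) by 100 mm (y), 46 mm high with the tubes, loose. Origin: centre of its underside.
Mind the look-alikes: they are no part of the job. What is shaped like the vial but blue or turquoise is not meant.

How it is judged:
On the way:
1. one of the three specimens stands released on the cork mat, its centre within 35 mm of the mat's (((horizontal distance between vial and cork_mat below 0.035 m and z of vial in the frame of cork_mat between 0.004 and 0.012 m and angle between vial's own z axis and vertical below 0.1 rad and linear speed of vial below 0.03 m/s and contact force between the fingers and vial below 0.05 N) or (horizontal distance between jar and cork_mat below 0.035 m and z of jar in the frame of cork_mat between 0.004 and 0.012 m and angle between jar's own z axis and vertical below 0.1 rad and linear speed of jar below 0.03 m/s and contact force between the fingers and jar below 0.05 N) or (horizontal distance between slide_box and cork_mat below 0.035 m and z of slide_box in the frame of cork_mat between 0.004 and 0.012 m and angle between slide_box's own z axis and vertical below 0.1 rad and linear speed of slide_box below 0.03 m/s and contact force between the fingers and slide_box below 0.05 N))), for 0.2 s.
At the end, for the whole second after the job is handed in: Vial on the balance pan, jar on the light plate, slide box in the tray: each centred within 15 mm, resting on its station (height within 4 mm), upright within 0.1 rad, released and at rest; the slide box's long side within 0.2 rad of the tray's (horizontal distance between vial and balance below 0.015 m and z of vial in the frame of balance between 0.051 and 0.059 m and angle between each of vial, jar, slide_box's own z axis and vertical below 0.1 rad and linear speed of each of vial, jar, slide_box below 0.02 m/s and contact force between the fingers and vial below 0.05 N and horizontal distance between jar and light_plate below 0.015 m and z of jar in the frame of light_plate between 0.026 and 0.034 m and contact force between the fingers and jar below 0.05 N and horizontal distance between slide_box and tray below 0.015 m and z of slide_box in the frame of tray between 0.001 and 0.009 m and contact force between the fingers and slide_box below 0.05 N and angle between the x axis of slide_box and the x axis of tray, either way round below 0.2 rad); the robot touches nothing.
It fails at once if a specimen is tipped more than about 30 degrees (angle between any of vial, jar, slide_box's own z axis and vertical above 0.52 rad).
It fails at once if a specimen is dropped or thrown (moves at over 0.6 m/s with no finger on it) ((contact force between the fingers and vial below 0.05 N and linear speed of vial above 0.6 m/s) or (contact force between the fingers and jar below 0.05 N and linear speed of jar above 0.6 m/s) or (contact force between the fingers and slide_box below 0.05 N and linear speed of slide_box above 0.6 m/s)).
It fails at once if the petri dish, the beaker or the tube rack is moved by more than 20 mm (distance of any of dish, beaker, tube_rack from where it was at the start of the episode above 0.02 m).
It also fails if it takes over 115 s, if anything falls off the work surface, if the arm or the gripper's body presses on something with over 40 N, if the wrist force passes 120 N, or if a joint passes its speed limit or range.

### The arm

A 6-joint arm with a two-finger parallel gripper is mounted at the origin on the work surface. World frame = base frame: x ahead of the robot, y to its left, z up, the work surface at z = 0. Lengths are in m, angles in rad, forces in N, time in s.
With the tool pointing down it reaches from about 0.35 to 0.925 m from the base axis. Payload 6.4 kg.
Tool frame: the origin (TCP) lies at the very end of the fingers, on their centre line; the grasp point (between the pads) lies ctrl.hold_point_z behind it (ctrl.hold_point_z is the distance from the TCP to the grasp point, in m); z points along the fingers, y is the direction in which the jaws open and shut (so a half turn about z gives the same grasp; the last joint's range is limited). The gripper opens to 94 mm and grips with 3 to 60 N. Pads are 16 mm wide; open, the fingers measure 119 mm over their backs; the gripper's body (75 mm by 177 mm) begins 78 mm behind the grasp point.
Start: joints at [-1.417, 0.245, 1.558, -0, 1.339, -0.174], TCP at [0.209, -0.615, 0.181] pointing down, gripper open.
Joint ranges: [-3.13, 3.13], [-1.02, 2.26], [0.13, 2.54], [-0.95, 4.09], [0.21, 2.88], [-2.74, 2.74]. Speed limits (rad/s): [2.57, 2.57, 3.14, 3.14, 3.14, 3.14].

### API

Orientations are given as a rotation vector (axis times angle).
In Python, from rig import sense, snapshot, camera_params, order, ctrl gives the robot as it stands.
- The arm moves only by the tool apply_moves, never from a script. Its argument "series" is a list of rows, each a list of 2 entries, a list of its own where there are three numbers: the shift along the tool's x, y, z in cm, then the turn, a rotation vector about the tool's x, y, z in degrees. A call has 1 to 8 rows; each row shifts and turns the commanded pose from where the row before left it, along the tool's axes as they then stand; what a row does not reach is not made up. A row lasts 1/12 s, in which the tool goes at most 41.7 mm and 7.16 degrees, less where a joint would pass 70% of its speed; a pose out of reach is approached as far as the arm can. A call with a gripper value outside its range is refused whole. "hand" is the finger opening in cm, from 0 to 9.4, set as the call begins (left out, the last holds). The fingers move at their own pace and stop on an object; "grip_force" is the grip in N (left out, the last holds). Time passes only in rows, so rows that do not move let the fingers close. It gives the time, the measured TCP pose, the force and the opening at its end, in the units of the state.
- sense(): the state, without advancing time (a new reading comes with each control period).
- snapshot(name): name is "side" or "top"; returns the picture (384x512x3 uint8, blue, green, red); there is no depth.
- camera_params(name): a dict with "vertical_fov" (degrees; the focal length in pixels is half the picture's height over the tangent of half this angle, whatever the lens; pixels are square), "cx", "cy" (the principal point, pixels), "eye" and "orientation" of the camera in the world. Camera axes: x right, y up, looking along -z (the intrinsics and any distortion apply to the point x, -y, -z); pixel columns grow to the right and rows downward; lengths in m; the calibration is good to about 2 mm. A picture is of the moment at which its call begins. camera_params takes no time and is no camera call.
- order.hand_in(): hands the job in, once; it reports no verdict.
The state is a dict: "clock": time; "qpos": joint angles; "joint_velocities": joint speeds; "effort": joint torques, N m; "tcp_pos": TCP position; "eef_rot": TCP orientation; "ft_force": force on the tool from outside, world axes, zero at the start; "ft_torque": the same for the moment, N m; "opening": finger opening in m.
Only numpy, scipy, OpenCV 4.12 (cv2) and the standard library are available. Lean on these libraries where they do the work, as an engineer would, in place of code of your own. Each camera call takes 0.05 s, during which the arm holds its last target.

## Working session

There is one attempt and no reset: what is moved stays moved. The work goes in short steps, Python scripts to look and compute and a tool call to move; the robot and the scene stay as the last step left them, time stands still between calls to the robot, and variables do not carry over. Pictures are saved under pics/ and viewed, and the job is handed in when it is done.

Besides the shell and the picture viewer there is one more tool, called after "Request:" as name(argument=value, ...), one argument or row to a line, values as JSON. apply_moves: Moves the arm, as the interface text tells. Its arguments: {"type":"object","properties":{"series":{"type":"array"},"hand":{"type":"number"},"grip_force":{"type":"number"}},"required":["series"]}

```bash
mkdir -p pics; ls; python3 - <<'E'
from rig import sense,snapshot,camera_params,ctrl
import cv2
print(sense()); print(ctrl, getattr(ctrl,'hold_point_z',None))
for n in("side","top"):
    print(n,camera_params(n)); cv2.imwrite(f"pics/{n}0.png",snapshot(n))
E
```

```text
pics
{'clock': 0.0, 'qpos': array([-1.41706521e+00,  2.45784682e-01,  1.55900349e+00, -3.43412121e-05,
        1.33869044e+00, -1.74069252e-01]), 'joint_velocities': array([-0.00062719, -0.00069562, -0.00163648,  0.00043972, -0.00122202,
        0.00015869]), 'effort': array([ 1.34458796e-04, -4.15836847e+01, -3.14605665e+01,  6.85615721e-02,
        3.31966393e-02, -1.48683489e-04]), 'tcp_pos': array([ 0.20918941, -0.61473788,  0.17986986]), 'eef_rot': array([-3.09762735e+00, -5.12309878e-01,  2.23438021e-05]), 'ft_force': array([ 0.24069643,  0.30662437, -0.00096351]), 'ft_torque': array([0.001486  , 0.01966594, 0.02132084]), 'opening': 0.09419755895082088}
<Robot object at 0x7ff8ab383a10> 0.0188
side {'vertical_fov': 45.463196156314226, 'cx': 249.72043186501216, 'cy': 190.9737299174855, 'eye': array([0.00275335, 0.8220101 , 0.85826324]), 'orientation': array([ 0.35856791, -1.09971126, -2.34316726])}
top {'vertical_fov': 47.13883139357643, 'cx': 258.51101165011045, 'cy': 191.1289253392824, 'eye': array([0.47561914, 0.03520528, 1.16578205]), 'orientation': array([ 0.03046508, -0.04128857, -1.54509428])}
```

View pics/top0.png

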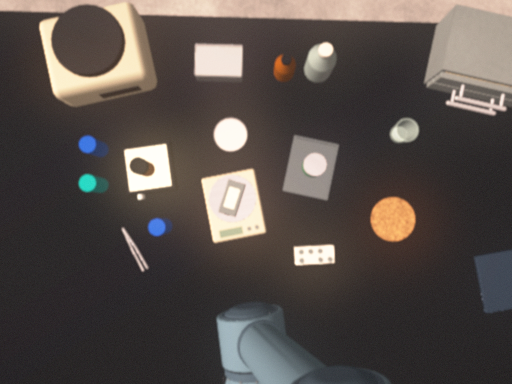

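View pics/side0.png

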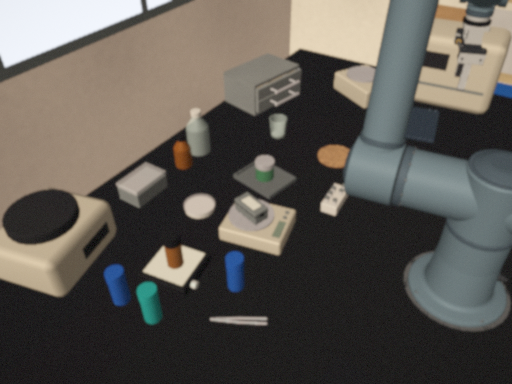

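```bash
cat > h.py <<'E'
import numpy as np,cv2
from scipy.spatial.transform import Rotation as R
from rig import sense,snapshot,camera_params
def cam(n):
    c=camera_params(n); f=192/np.tan(np.radians(c['vertical_fov'])/2)
    return c,f,R.from_rotvec(c['orientation']).as_matrix()
def ray(n,u,v,z):
    c,f,M=cam(n); d=M@np.array([(u-c['cx'])/f,-(v-c['cy'])/f,-1.]); e=c['eye']
    return e+d*(z-e[2])/d[2]
def proj(n,p):
    c,f,M=cam(n); q=M.T@(np.array(p)-c['eye']); return c['cx']+f*q[0]/-q[2], c['cy']-f*q[1]/-q[2]
E
python3 - <<'E'
from h import *
im=cv2.imread('pics/top0.png'); print(camera_params('top').keys())
cv2.imwrite('pics/top0a.png',cv2.resize(im[110:280,110:310],None,fx=4,fy=3.5*4/3.5*1.0 if 0 else 3.5))
cv2.imwrite('pics/top0a.png',cv2.resize(im[125:250,110:280],None,fx=4.5,fy=4.5,interpolation=cv2.INTER_CUBIC))
cv2.imwrite('pics/top0b.png',cv2.resize(im[115:275,270:430],None,fx=3.7,fy=3.7,interpolation=cv2.INTER_CUBIC))
for a in [(148,167),(235,200),(311,167),(393,219)]: print(a,ray('top',*a,0.01).round(3), im[a[1],a[0]])
for n,p in [('box',(232,198)),('jarlid',(315,164)),('vial',(136,166))]: print(n, cv2.cvtColor(im,cv2.COLOR_BGR2HSV)[p[1],p[0]])
E
```

```text
dict_keys(['vertical_fov', 'cx', 'cy', 'eye', 'orientation'])
(148, 167) [0.585 0.32  0.01 ] [ 68  88 107]
(235, 200) [0.504 0.089 0.01 ] [241 253 255]
(311, 167) [ 0.596 -0.109  0.01 ] [226 231 245]
(393, 219) [ 0.464 -0.327  0.01 ] [100 166 240]
box [ 25  11 255]
jarlid [  8  21 243]
vial [16 67 95]
```

View pics/top0a.png

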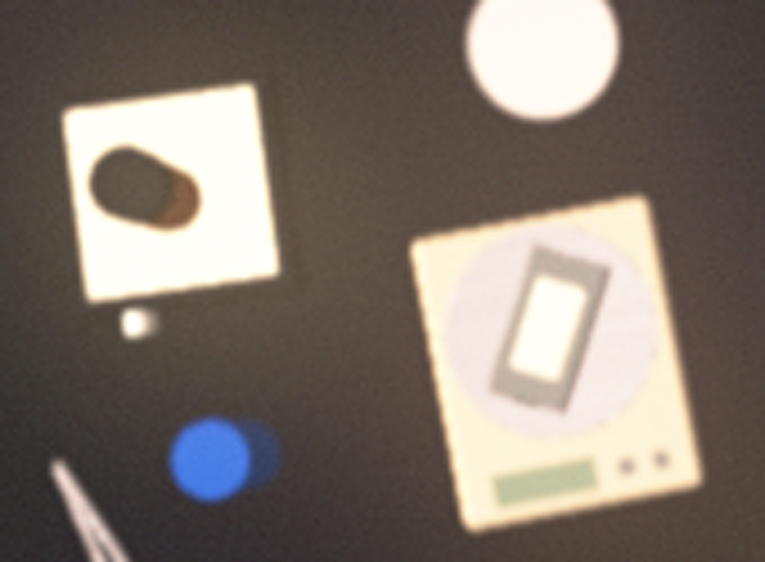

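View pics/top0b.png

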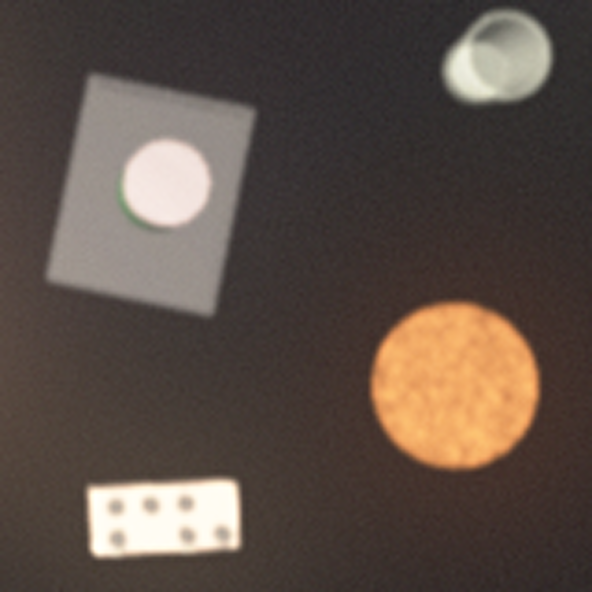

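```bash
cat >> h.py <<'E'
def big(mask,roi):
    m=np.zeros(mask.shape,np.uint8); x0,y0,x1,y1=roi; m[y0:y1,x0:x1]=mask[y0:y1,x0:x1].astype(np.uint8)*255
    cs,_=cv2.findContours(m,cv2.RETR_EXTERNAL,cv2.CHAIN_APPROX_NONE); c=max(cs,key=cv2.contourArea); return c.reshape(-1,2).astype(float)
def onplane(n,c,z): return np.array([ray(n,u,v,z)[:2] for u,v in c])
def rect(P):
    (c,s,a)=cv2.minAreaRect((P*1000).astype(np.float32)); return np.round(c,1),np.round(s,1),round(a,1)
def circ(P):
    (c,s,a)=cv2.fitEllipse(cv2.convexHull((P*1000).astype(np.float32))); return np.round(c,1),np.round(s,1)
E
python3 - <<'E'
from h import *
for n,rois in (('top',dict(win=(115,135,182,202),bal=(195,160,275,250),tray=(275,128,348,208),cork=(360,185,430,255),lid=(296,145,335,183),dish=(205,110,255,158))),):
    im=cv2.GaussianBlur(cv2.imread(f'pics/{n}0.png'),(3,3),0).astype(int); B,G,Rr=im[...,0],im[...,1],im[...,2]
    c=big(G>150,rois['win']); print('win',rect(onplane(n,c,.03)))
    c=big(G>140,rois['bal']); print('bal',rect(onplane(n,c,.044)))
    c=big((Rr-B<38)&(G>130)|0,rois['bal'])
    c=big(G>90,rois['tray']); print('tray .012',rect(onplane(n,c,.012)))
    c=big(Rr>120,rois['cork']); print('cork',circ(onplane(n,c,.008)))
    c=big(Rr>185,rois['lid']); print('jarlid',circ(onplane(n,c,.06)))
    c=big(Rr>150,rois['dish']); print('dish',circ(onplane(n,c,.018)))
    h=cv2.cvtColor(im.astype(np.uint8),cv2.COLOR_BGR2HSV)
    for p in [(230,185),(215,190),(250,205),(240,235),(210,205),(222,185)]: print(p,im[p[1],p[0]],h[p[1],p[0]])
    # box grey
    c=big((G<200),(212,175,252,222)); print('box',rect(onplane(n,c,.091)))
    c=big((B>185)&(Rr-B<30)|(G<200),(195,165,270,228)); print('pan',circ(onplane(n,c,.055)))
    # vial: dark within window
    c=big(G<75,(126,150,160,182)); print('vialcap?',rect(onplane(n,c,.095)))
E
```

```text
win (array([581.9, 316.4]), array([113.6, 113. ]), 9.7)
bal (array([489.8,  92.2]), array([168.7, 138.4]), 12.6)
tray .012 (array([ 595.2, -106.3]), array([123.8, 153.3]), 79.5)
cork (array([ 465.3, -326.7]), array([119.7, 120.4]))
jarlid (array([ 599.1, -111.6]), array([59.4, 59.9]))
dish (array([676.1, 106.4]), array([89.6, 90.7]))
(230, 185) [177 194 211] [ 15  41 211]
(215, 190) [227 233 246] [  9  20 246]
(250, 205) [230 236 248] [ 10  19 248]
(240, 235) [194 230 247] [ 20  55 247]
(210, 205) [223 235 249] [ 14  27 249]
(222, 185) [226 233 246] [ 11  21 246]
box (array([506.2,  92.9]), array([43.8, 83.8]), 73.8)
pan (array([507. ,  95.2]), array([118.2, 119.5]))Traceback (most recent call last):
  File "<stdin>", line 17, in <module>
  File "h.py", line 14, in big
    cs,_=cv2.findContours(m,cv2.RETR_EXTERNAL,cv2.CHAIN_APPROX_NONE); c=max(cs,key=cv2.contourArea); return c.reshape(-1,2).astype(float)
                                                                        ~~~^^^^^^^^^^^^^^^^^^^^^^^^
ValueError: max() iterable argument is empty
```

```bash
python3 - <<'E'
from h import *
im=cv2.GaussianBlur(cv2.imread('pics/top0.png'),(3,3),0).astype(int); B,G,Rr=im[...,0],im[...,1],im[...,2]
c=big(Rr>185,(296,145,335,183)); print('jarlid',circ(onplane('top',c,.065)))
print(rect(onplane('top',big(G<150,(126,152,162,182)),.125)))
print(ray('top',138.5,165.8,.125)*1000, ray('top',110+178/4.5-.4,125+200/4.5-.4,.03))
s=cv2.imread('pics/side0.png')
cv2.imwrite('pics/side0a.png',cv2.resize(s[225:295,135:215],None,fx=7,fy=7,interpolation=cv2.INTER_CUBIC))
# silhouette overlay of cap/base estimate on top
big_=cv2.resize(cv2.imread('pics/top0.png')[140:195,115:180],None,fx=9,fy=9,interpolation=cv2.INTER_CUBIC)
t=np.linspace(0,2*np.pi,40)
def draw(img,n,x,y,z,r,u0,v0,k,col):
    P=np.array([proj(n,(x+r*np.cos(a),y+r*np.sin(a),z)) for a in t]); P=((P-[u0,v0]+.5)*k-.5).round().astype(np.int32)
    cv2.polylines(img,[P],True,col,1)
x,y=.580,.319
sb=cv2.imread('pics/side0a.png')
for img,n,a in((big_,'top',(115,140,9)),(sb,'side',(135,225,7))):
    draw(img,n,x,y,.125,.021,*a,(0,0,255)); draw(img,n,x,y,.03,.02,*a,(0,255,0))
cv2.imwrite('pics/v.png',np.hstack([cv2.resize(big_,(560,int(495*560/585))),cv2.resize(sb,(240,210)).repeat(1,0)[:0].reshape(0,240,3)]) if 0 else big_); cv2.imwrite('pics/vs.png',sb)
E
```

```text
jarlid (array([ 598.6, -110.9]), array([59.1, 59.8]))
(array([574.5, 306.4]), array([57. , 34.4]), 73.0)
[576.22083516 314.31785205 125.        ] [0.57770715 0.3120024  0.03      ]
```

View pics/v.png

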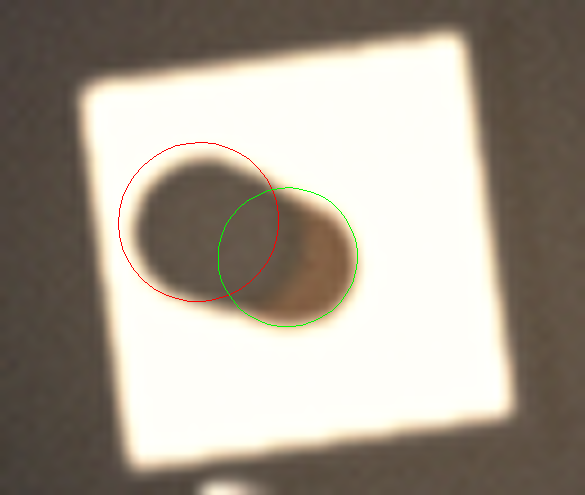

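View pics/vs.png

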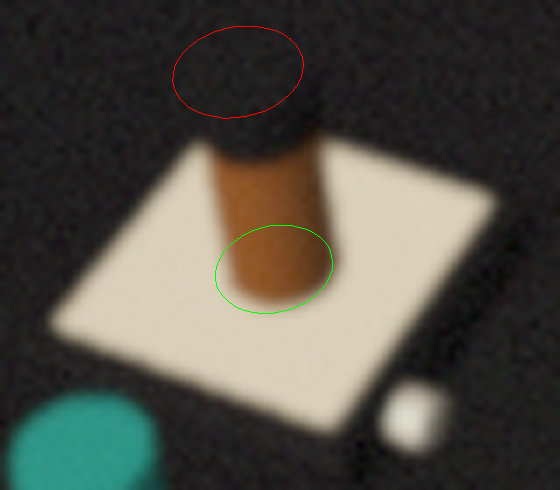

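Request:
apply_moves(
  series=[
    [[0,0,0],[0,0,6.27]],
    [[0,0,0],[0,0,6.27]],
    [[0,0,0],[0,0,6.27]],
    [[1,-1.3,0],[0,0,0]],
    [[2,-2.6,0],[0,0,0]],
    [[2.4,-3.1,0],[0,0,0]],
    [[2.4,-3.1,0],[0,0,0]],
    [[2.4,-3.1,0],[0,0,0]],
  ],
  hand=9.4,
  grip_force=20,
)

```text
clock: 0.77
tcp_pos: [0.3123, -0.4808, 0.1804]
eef_rot: [-3.14, -0.003, 0.0]
ft_force: [1.4, -0.7, 0.2]
opening: 0.0939
```

Request:
apply_moves(
  series=[
    [[2.4,-3.1,0],[0,0,0]],
    [[2.4,-3.1,0],[0,0,0]],
    [[2.4,-3.1,0],[0,0,0]],
    [[2.4,-3.1,0],[0,0,0]],
    [[2.4,-3.1,0],[0,0,0]],
    [[2.4,-3.1,0],[0,0,0]],
    [[2.4,-3.1,0],[0,0,0]],
    [[2.4,-3.1,0],[0,0,0]],
  ],
)

```text
clock: 1.43
tcp_pos: [0.504, -0.2325, 0.1808]
eef_rot: [-3.141, -0.005, 0.0]
ft_force: [-0.5, -0.4, 0.5]
opening: 0.0941
```

Request:
apply_moves(
  series=[
    [[2.4,-3.1,0],[0,0,0]],
    [[2.4,-3.1,0],[0,0,0]],
    [[2.4,-3.1,0],[0,0,0]],
    [[1.5,-2,0],[0,0,0]],
    [[0.9,-1.1,0],[0,0,0]],
    [[0,0,0],[0,0,0]],
    [[0,0,0],[0,0,0]],
  ],
)

```text
clock: 2.02
tcp_pos: [0.599, -0.1113, 0.1806]
eef_rot: [3.141, 0.003, -0.002]
ft_force: [0.2, 0.6, -0.5]
opening: 0.0941
```

```bash
python3 - <<'E'
from h import *
s=sense(); print(s['clock'],s['tcp_pos'],s['eef_rot'],s['qpos'])
E
```

```text
2.0167 [ 0.59900383 -0.11132459  0.18060557] [ 3.14141481e+00  2.56805423e-03 -1.50403136e-03] [-3.69375934e-01  1.52350468e-01  1.66551466e+00 -5.26813115e-04
  1.32455640e+00  1.19991405e+00]
```

Request:
apply_moves(
  series=[
    [[0,0,2],[0,0,0]],
    [[0,0,3],[0,0,0]],
    [[0,0,3],[0,0,0]],
    [[0,0,2],[0,0,0]],
    [[0,0,0],[0,0,0]],
  ],
  hand=8.5,
)

```text
clock: 2.43
tcp_pos: [0.5947, -0.1119, 0.0756]
eef_rot: [-3.138, 0.004, 0.015]
ft_force: [-0.6, 0.6, -0.2]
opening: 0.0848
```

```bash
python3 - <<'E'
from h import *
a=snapshot('side')[120:230,200:330];b=snapshot('top')[110:220,260:390]
cv2.imwrite('pics/g1.png',np.hstack([cv2.resize(i,None,fx=3,fy=3,interpolation=cv2.INTER_CUBIC) for i in(a,b)]))
E
```

```text
(no output)
```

View pics/g1.png

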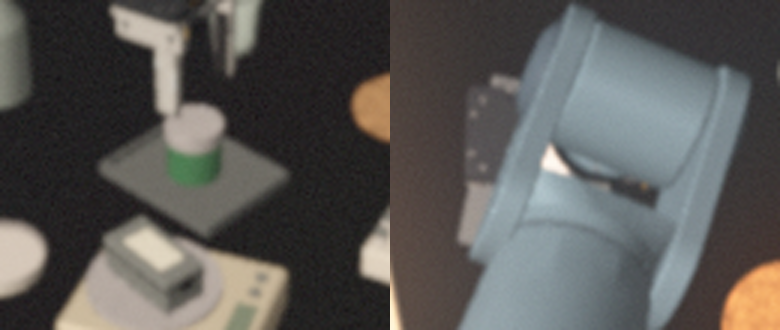

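```bash
python3 - <<'E'
from h import *
s=sense(); p=s['tcp_pos'];print(p,s['eef_rot'])
for d in(.0425,-.0425,.055,-.055): q=proj('side',p+[0,d,0]); print(q, ((q[0]-200)*3,(q[1]-120)*3))
print(proj('side',(.5986,-.111,.065)))
E
```

```text
[ 0.59862177 -0.11279169  0.08092148] [-3.14136076e+00  3.07591378e-03  1.80259108e-03]
(np.float64(256.3364232863522), np.float64(162.93855365392207)) (np.float64(169.00926985905664), np.float64(128.8156609617662))
(np.float64(271.9206682933301), np.float64(148.9354860652361)) (np.float64(215.7620048799903), np.float64(86.80645819570827))
(np.float64(253.93683230248746), np.float64(165.0946821488998)) (np.float64(161.81049690746238), np.float64(135.28404644669942))
(np.float64(274.11011023297993), np.float64(146.96818489352756)) (np.float64(222.3303306989398), np.float64(80.90455468058269))
(np.float64(263.94765630230273), np.float64(160.50386176302177))
```

```bash
python3 - <<'E'
from h import *
im=snapshot('side'); s=sense(); p=s['tcp_pos'];print(p,s['opening'])
k=8;u0,v0=235,120
a=cv2.resize(im[120:190,235:300],None,fx=k,fy=k,interpolation=cv2.INTER_CUBIC)
def m(P,c):
    q=(np.array(proj('side',P))-[u0,v0]+.5)*k; cv2.circle(a,tuple(int(x) for x in q),4,c,-1)
m(p,(0,0,255)); m(p+[0,.0425,0],(0,255,0)); m(p-[0,.0425,0],(0,255,0)); m((.5986,-.111,.065),(255,0,255)); m((.5986,-.111,.005),(255,0,255))
cv2.imwrite('pics/g2.png',a)
E
```

```text
[ 0.59989229 -0.11296001  0.0824359 ] 0.08517521952794956
```

View pics/g2.png

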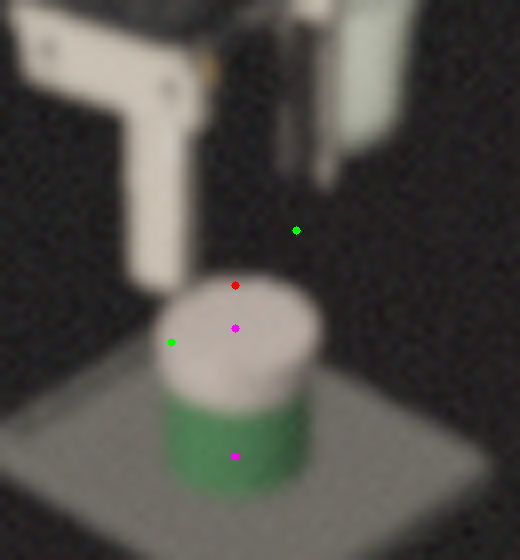

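```bash
python3 - <<'E'
from h import *
im=cv2.imread('pics/side0.png')
k=6;u0,v0=420,0
a=cv2.resize(im[0:110,420:512],None,fx=k,fy=k,interpolation=cv2.INTER_CUBIC)
def m(P,c):
    q=(np.array(proj('side',P))-[u0,v0]+.5)*k; cv2.circle(a,tuple(int(x) for x in q),4,c,-1)
p=np.array([ 0.20918941, -0.61473788,  0.17986986]); y=np.array([.322,-.947,0])
for d in(0,.047,-.047,.0595,-.0595): m(p+d*y,(0,0,255) if d==0 else (0,255,0))
m(p+[0,0,.1158-.0188+.0],(255,0,0))
cv2.imwrite('pics/g3.png',a)
# top at present
b=snapshot('top'); cv2.imwrite('pics/g4.png',cv2.resize(b[90:220,260:390],None,fx=4.5,fy=4.5,interpolation=cv2.INTER_CUBIC)); print(sense()['tcp_pos'],sense()['qpos'])
E
```

```text
[ 0.60057329 -0.11293223  0.08319385] [-3.71148232e-01  2.57351059e-01  1.73216072e+00 -8.45384103e-05
  1.14864524e+00  1.20107494e+00]
```

View pics/g3.png

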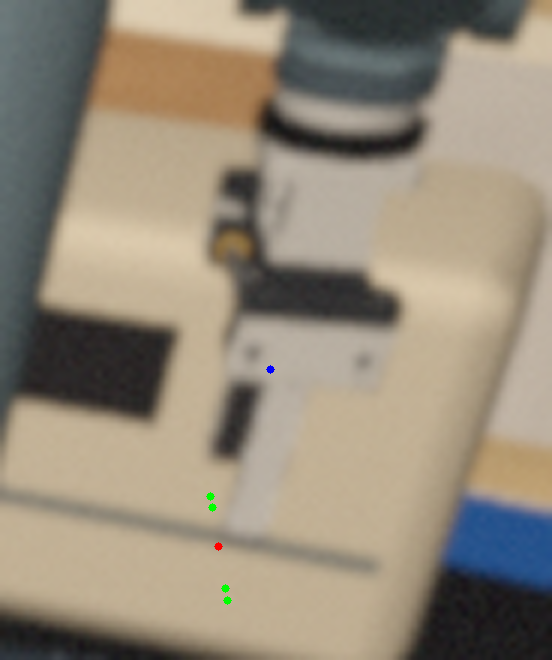

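View pics/g4.png

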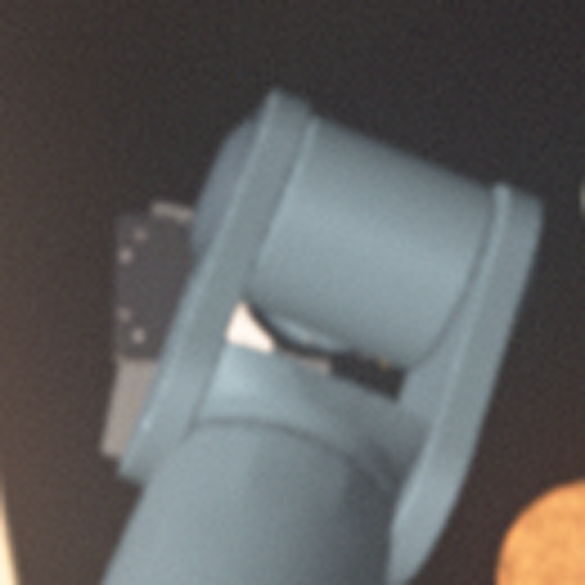

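```bash
python3 - <<'E'
from h import *
for z in(.18,.2,.22,.25): print(z,ray('top',285.5,152.6,z), [ray('top',285.5,90+v/4.5,z)[0] for v in(205,215,355)])
p=np.array([.5999,-.11296,.0824])
q0=np.array(proj('side',p))
for d in([.01,0,0],[0,.01,0],[0,0,.01]): print(d,np.array(proj('side',p+d))-q0)
p=np.array([.209,-.615,.18]);q0=np.array(proj('side',p))
for d in([.01,0,0],[0,.01,0],[0,0,.01]): print(d,np.array(proj('side',p+d))-q0)
print(sense()['tcp_pos'],sense()['clock'])
E
```

```text
0.18 [ 0.60931784 -0.02961897  0.18      ] [np.float64(0.6479616140746361), np.float64(0.6429154970890877), np.float64(0.5725154864087398)]
0.2 [ 0.6066053  -0.02830378  0.2       ] [np.float64(0.6444650506032595), np.float64(0.6395213115623393), np.float64(0.5705496087107412)]
0.22 [ 0.60389276 -0.0269886   0.22      ] [np.float64(0.640968487131883), np.float64(0.6361271260355907), np.float64(0.5685837310127426)]
0.25 [ 0.59982394 -0.02501582  0.25      ] [np.float64(0.6357236419248182), np.float64(0.631035847745468), np.float64(0.5656349144657449)]
[0.01, 0, 0] [-2.85169681 -1.0499123 ]
[0, 0.01, 0] [-1.84330389  1.65215179]
[0, 0, 0.01] [ 0.0089087  -2.80551908]
[0.01, 0, 0] [-3.2755631  -0.79020655]
[0, 0.01, 0] [-0.88115778  1.26788273]
[0, 0, 0.01] [ 0.86333461 -2.92832851]
[ 0.60057329 -0.11293223  0.08319385] 2.6333
```

Request:
apply_moves(
  series=[
    [[0,0,2],[0,0,0]],
    [[0,0,2],[0,0,0]],
    [[0,0,1],[0,0,0]],
    [[0,0,0],[0,0,0]],
    [[0,0,0],[0,0,0]],
    [[0,0,0],[0,0,0]],
  ],
)

```text
clock: 3.13
tcp_pos: [0.6008, -0.1121, 0.0327]
eef_rot: [3.141, -0.001, 0.004]
ft_force: [0.3, -0.3, -0.4]
opening: 0.0844
```

```bash
cat >> h.py <<'E'
def view(n,out,u0,v0,w,h,k,pts):
    im=snapshot(n); a=cv2.resize(im[v0:v0+h,u0:u0+w],None,fx=k,fy=k,interpolation=cv2.INTER_CUBIC)
    for P,c in pts:
        q=(np.array(proj(n,P))-[u0,v0]+.5)*k; cv2.circle(a,tuple(int(x) for x in q),3,c,-1)
    cv2.imwrite(out,a)
E
python3 - <<'E'
from h import *
s=sense();p=s['tcp_pos'];print(p,s['ft_force'],s['eef_rot'])
view('side','pics/g5.png',235,110,70,80,7,[(p,(0,0,255)),(p+[0,.0425,0],(0,255,0)),(p-[0,.0425,0],(0,255,0))])
E
```

```text
[ 0.60076122 -0.11210693  0.03273988] [ 0.26136719 -0.28039576 -0.42382643] [ 3.14060710e+00 -7.10151701e-04  4.08651019e-03]
```

View pics/g5.png

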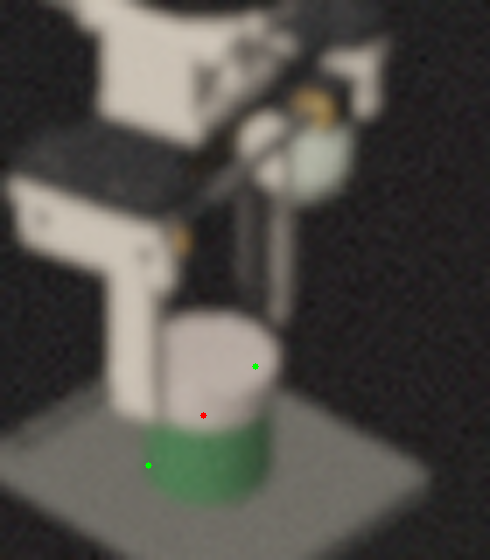

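Request:
apply_moves(
  series=[
    [[0,0,0.8],[0,0,0]],
    [[0,0,0.8],[0,0,0]],
    [[0,0,0],[0,0,0]],
    [[0,0,0],[0,0,0]],
  ],
  hand=7.2,
)

```text
clock: 3.52
tcp_pos: [0.5988, -0.1113, 0.014]
eef_rot: [-3.141, 0.001, 0.003]
ft_force: [0.7, 0.1, -0.8]
opening: 0.072
```

```bash

python3 - <<'E'
from h import *
s=sense();p=s['tcp_pos'];print(p,s['ft_force'],s['opening'])
o=s['opening']/2
view('side','pics/g6.png',235,110,70,80,7,[(p,(0,0,255)),(p+[0,o,0],(0,255,0)),(p-[0,o,0],(0,255,0))])
E
```

```text
[ 0.59876296 -0.11130526  0.01397132] [ 0.67169115  0.12401089 -0.83957873] 0.07197966249850056
```

View pics/g6.png

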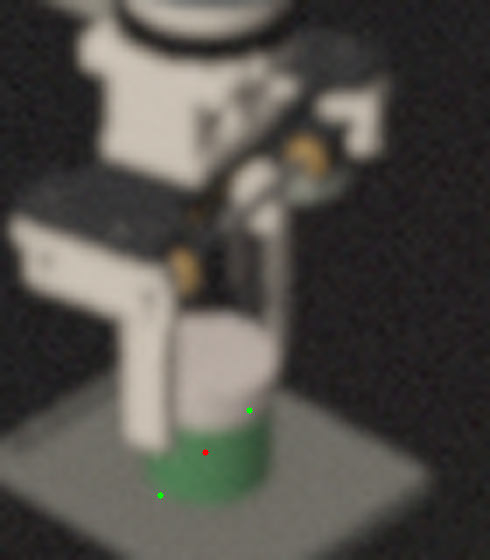

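Request:
apply_moves(
  series=[
    [[0,0,0],[0,0,0]],
    [[0,0,0],[0,0,0]],
    [[0,0,0],[0,0,0]],
    [[0,0,0],[0,0,0]],
    [[0,0,0],[0,0,0]],
    [[0,0,0],[0,0,0]],
  ],
  hand=5.0,
  grip_force=20,
)

```text
clock: 4.07
tcp_pos: [0.5998, -0.1116, 0.0152]
eef_rot: [3.142, -0.001, 0.001]
ft_force: [-1.0, 0.1, 1.0]
opening: 0.0578
```

```bash

python3 - <<'E'
from h import *
s=sense();p=s['tcp_pos'];print(p,s['ft_force'],s['opening'])
o=s['opening']/2
view('side','pics/g7.png',235,110,70,80,7,[(p,(0,0,255)),(p+[0,o,0],(0,255,0)),(p-[0,o,0],(0,255,0))])
E
```

```text
[ 0.59975928 -0.1116049   0.01523133] [-0.97176323  0.10491375  0.95743157] 0.05777699556019742
```

View pics/g7.png

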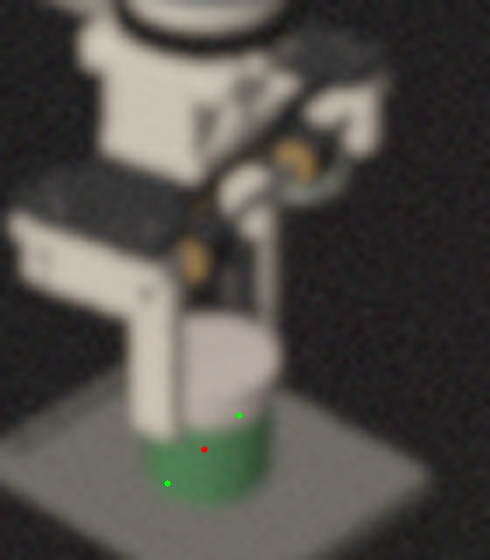

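Request:
apply_moves(
  series=[
    [[0,0,-0.5],[0,0,0]],
    [[0,0,-1.5],[0,0,0]],
    [[0,0,-2.5],[0,0,0]],
    [[0,0,-2],[0,0,0]],
    [[0,0,-0.5],[0,0,0]],
    [[-0.8,1.3,0],[0,0,0]],
    [[-1.7,2.7,0],[0,0,0]],
    [[-2,3.3,0],[0,0,0]],
  ],
)

```text
clock: 4.78
tcp_pos: [0.5538, -0.1837, 0.084]
eef_rot: [-3.141, -0.004, 0.002]
ft_force: [0.4, -0.3, -3.1]
opening: 0.0575
```

Request:
apply_moves(
  series=[
    [[-2.2,3.5,0],[0,0,0]],
    [[-2.2,3.5,0],[0,0,0]],
    [[-2,3.3,0],[0,0,0]],
    [[-1.6,2.6,0],[0,0,0]],
    [[-0.8,1.4,0],[0,0,0]],
    [[0,0,0],[0,0,0]],
    [[0,0,0],[0,0,0]],
  ],
)

```text
clock: 5.37
tcp_pos: [0.4656, -0.3274, 0.084]
eef_rot: [-3.14, 0.004, 0.002]
ft_force: [0.6, -0.5, -1.9]
opening: 0.0578
```

```bash

python3 - <<'E'
from h import *
s=sense();p=s['tcp_pos'];print(p,s['ft_force'],s['opening'],s['clock'])
view('side','pics/g8.png',280,80,110,100,6,[((.465,-.327,.008),(0,0,255))])
E
```

```text
[ 0.46557816 -0.32742688  0.08395618] [ 0.61332353 -0.52769699 -1.94990576] 0.05777374040108075 5.3667
```

View pics/g8.png

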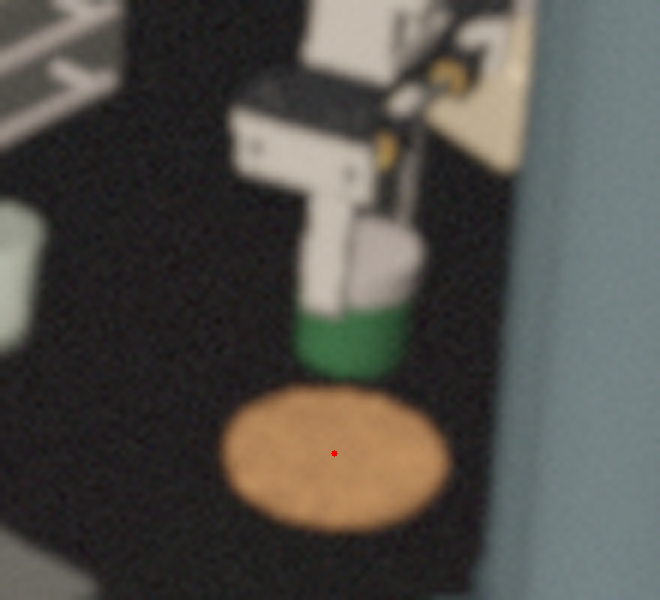

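Request:
apply_moves(
  series=[
    [[0,0,1.5],[0,0,0]],
    [[0,0,2.5],[0,0,0]],
    [[0,0,1.2],[0,0,0]],
    [[0,0,0.5],[0,0,0]],
    [[0,0,0.4],[0,0,0]],
    [[0,0,0.2],[0,0,0]],
    [[0,0,0],[0,0,0]],
    [[0,0,0],[0,0,0]],
  ],
)

```text
clock: 6.08
tcp_pos: [0.4671, -0.328, 0.0229]
eef_rot: [3.14, -0.0, 0.002]
ft_force: [-0.3, -0.5, -2.4]
opening: 0.0577
```

Request:
apply_moves(
  series=[
    [[0,0,0.2],[0,0,0]],
    [[0,0,0.1],[0,0,0]],
    [[0,0,0],[0,0,0]],
    [[0,0,0],[0,0,0]],
  ],
)

```text
clock: 6.42
tcp_pos: [0.4664, -0.3276, 0.0191]
eef_rot: [3.141, -0.001, 0.0]
ft_force: [-0.7, 0.4, -1.5]
opening: 0.0578
```

Request:
apply_moves(
  series=[
    [[0,0,0.1],[0,0,0]],
    [[0,0,0.1],[0,0,0]],
    [[0,0,0],[0,0,0]],
    [[0,0,0],[0,0,0]],
  ],
)

```text
clock: 6.75
tcp_pos: [0.4666, -0.3278, 0.0182]
eef_rot: [3.141, -0.001, -0.0]
ft_force: [-2.6, 1.7, 6.5]
opening: 0.0578
```

Request:
apply_moves(
  series=[
    [[0,0,-0.1],[0,0,0]],
    [[0,0,0],[0,0,0]],
    [[0,0,0],[0,0,0]],
  ],
  hand=7.8,
)

```text
clock: 7.0
tcp_pos: [0.4667, -0.3279, 0.0183]
eef_rot: [3.141, -0.001, 0.001]
ft_force: [-1.0, -0.5, 0.0]
opening: 0.0744
```

Request:
apply_moves(
  series=[
    [[0,0,0],[0,0,0]],
    [[0,0,-1],[0,0,0]],
    [[0,0,-3],[0,0,0]],
    [[0,0,-4],[0,0,0]],
    [[0,0,-4],[0,0,0]],
    [[0,0,-3],[0,0,0]],
    [[0,0,0],[0,0,0]],
  ],
)

```text
clock: 7.58
tcp_pos: [0.4699, -0.3309, 0.1771]
eef_rot: [3.131, -0.001, 0.016]
ft_force: [0.8, 0.1, 0.8]
opening: 0.0775
```

```bash

python3 - <<'E'
from h import *
s=sense();p=s['tcp_pos'];print(p,s['opening'],s['clock'])
view('side','pics/g9.png',280,80,110,100,6,[((.465,-.327,.008),(0,0,255)),((.465,-.327,.068),(0,0,255))])
E
```

```text
[ 0.46985519 -0.33093185  0.17705696] 0.07746539193244273 7.5833
```

View pics/g9.png

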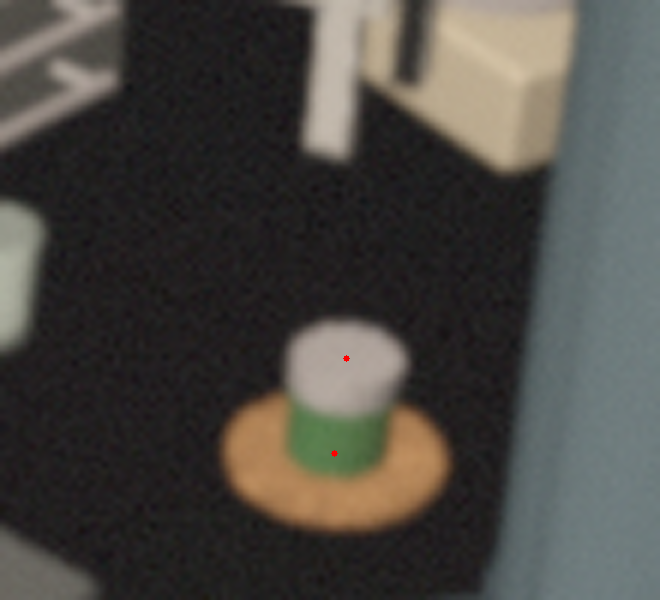

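Request:
apply_moves(
  series=[
    [[0.1,-1.5,0],[0,0,0]],
    [[0.3,-3,0],[0,0,0]],
    [[0.4,-3.8,0],[0,0,0]],
    [[0.4,-3.8,0],[0,0,0]],
    [[0.4,-3.8,0],[0,0,0]],
    [[0.4,-3.8,0],[0,0,0]],
    [[0.4,-3.8,0],[0,0,0]],
    [[0.4,-3.8,0],[0,0,0]],
  ],
  hand=7.5,
)

```text
clock: 8.3
tcp_pos: [0.4924, -0.0513, 0.1655]
eef_rot: [-3.14, 0.001, 0.007]
ft_force: [0.2, -0.2, 1.3]
opening: 0.075
```

Request:
apply_moves(
  series=[
    [[0.4,-3.8,0],[0,0,0]],
    [[0.4,-3.8,0],[0,0,0]],
    [[0.3,-3.5,0],[0,0,0]],
    [[0,-2.4,0],[0,0,0]],
    [[0,-1.3,0],[0,0,5.4]],
    [[0,0,0],[0,0,5.4]],
    [[0,0,0],[0,0,5.4]],
    [[0,0,0],[0,0,0]],
  ],
)

```text
clock: 8.97
tcp_pos: [0.5033, 0.0947, 0.1655]
eef_rot: [3.11, -0.444, -0.008]
ft_force: [0.1, 0.2, -0.1]
opening: 0.0751
```

```bash
cat >> h.py <<'E'
def st():
    s=sense(); x=R.from_rotvec(s['eef_rot']).as_matrix(); ph=np.degrees(np.arctan2(x[1,0],x[0,0]))
    print('t',s['clock'],'p',s['tcp_pos'].round(4),'phi',ph.round(2),'tilt',np.degrees(np.arccos(-x[2,2])).round(2),'F',s['ft_force'].round(1),'o',round(s['opening'],4)); return s,ph
def delta(x,y,ph):
    s=sense(); d=np.array([x,y])-s['tcp_pos'][:2]; c,q=np.cos(np.radians(ph)),np.sin(np.radians(ph))
    print('tool dx,dy cm',(100*(d[0]*c+d[1]*q)).round(2),(100*(d[0]*q-d[1]*c)).round(2))
E
python3 - <<'E'
from h import *
s,ph=st(); delta(.506,.0929,ph)
E
```

```text
t 8.9667 p [0.5033 0.0947 0.1655] phi -16.24 tilt 0.28 F [ 0.1  0.2 -0.1] o 0.0751
tool dx,dy cm 0.31 0.09
```

Request:
apply_moves(
  series=[
    [[0.3,0.1,1],[0,0,0]],
    [[0,0,2.5],[0,0,0]],
    [[0,0,3],[0,0,0]],
    [[0,0,2.5],[0,0,0]],
    [[0,0,1],[0,0,0]],
    [[0,0,0.5],[0,0,0]],
    [[0,0,0],[0,0,0]],
    [[0,0,0],[0,0,0]],
  ],
)

```text
clock: 9.63
tcp_pos: [0.509, 0.0916, 0.0638]
eef_rot: [-3.11, 0.443, -0.002]
ft_force: [-0.2, 0.1, 1.2]
opening: 0.075
```

```bash

python3 - <<'E'
from h import *
s,ph=st(); delta(.506,.0929,ph); p=s['tcp_pos']; M=R.from_rotvec(s['eef_rot']).as_matrix(); y=M[:,1]*s['opening']/2
view('side','pics/g10.png',200,140,105,110,6,[(p,(0,0,255)),(p+y,(0,255,0)),(p-y,(0,255,0)),((.507,.0955,.055),(255,0,255))])
E
```

```text
t 9.6333 p [0.509  0.0916 0.0638] phi -16.21 tilt 0.08 F [-0.2  0.1  1.2] o 0.075
tool dx,dy cm -0.32 -0.04
```

View pics/g10.png

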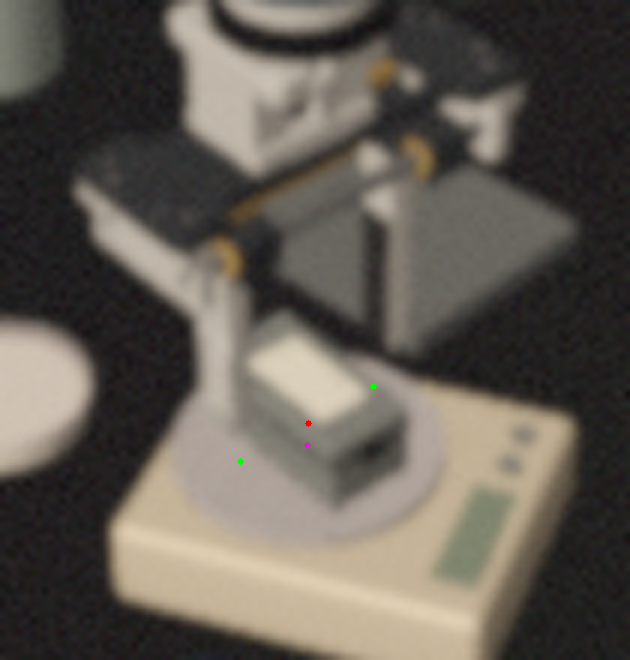

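```bash

python3 - <<'E'
from h import *
s,ph=st(); p=s['tcp_pos']; M=R.from_rotvec(s['eef_rot']).as_matrix()
im=snapshot('side'); k=8;u0,v0=205,150
a=cv2.resize(im[v0:v0+75,u0:u0+80],None,fx=k,fy=k,interpolation=cv2.INTER_CUBIC)
def pl(P,c):
    q=(np.array([proj('side',x) for x in P])-[u0,v0]+.5)*k; cv2.polylines(a,[q.round().astype(np.int32)],True,c,1)
t=np.radians(-16.2); X=np.array([np.cos(t),np.sin(t),0]);Y=np.array([-np.sin(t),np.cos(t),0]);c=np.array([.506,.0929,.091])
for z in(0,-.036): pl([c+[0,0,z]+i*.042*X+j*.022*Y for i,j in((1,1),(1,-1),(-1,-1),(-1,1))],(0,0,255))
o=s['opening']/2
for dz,col in((0,(0,255,0)),(.02,(255,255,0)),(.03,(255,0,255))):
  for sg in(1,-1):
    pl([p+[0,0,dz]+i*.008*M[:,0]+sg*(o+d)*M[:,1] for i,d in((1,0),(1,.0125),(-1,.0125),(-1,0))],col)
cv2.imwrite('pics/g11.png',a)
E
```

```text
t 9.6833 p [0.5094 0.0916 0.0643] phi -16.21 tilt 0.15 F [-0.3 -0.  -0.3] o 0.075
```

View pics/g11.png

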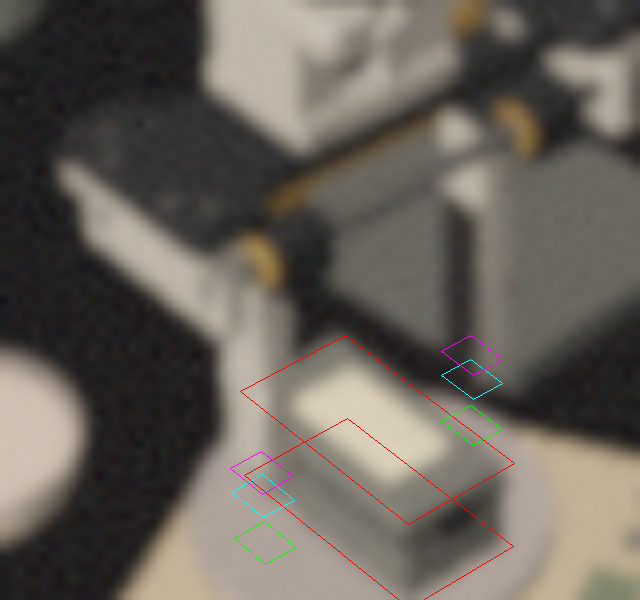

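Request:
apply_moves(
  series=[
    [[-0.3,0,0.6],[0,0,0]],
    [[0,0,0.2],[0,0,0]],
    [[0,0,0.2],[0,0,0]],
    [[0,0,0.2],[0,0,0]],
    [[0,0,0],[0,0,0]],
    [[0,0,0],[0,0,0]],
  ],
)

```text
clock: 10.23
tcp_pos: [0.5053, 0.0925, 0.0509]
eef_rot: [3.11, -0.443, -0.0]
ft_force: [0.8, 0.1, 1.1]
opening: 0.0746
```

Request:
apply_moves(
  series=[
    [[0,0,0.2],[0,0,0]],
    [[0,0,0.1],[0,0,0]],
    [[0,0,0],[0,0,0]],
    [[0,0,0],[0,0,0]],
  ],
)

```text
clock: 10.57
tcp_pos: [0.5053, 0.0925, 0.0479]
eef_rot: [-3.11, 0.444, 0.0]
ft_force: [0.4, 0.8, -0.6]
opening: 0.075
```

Request:
apply_moves(
  series=[
    [[0,0,0.3],[0,0,0]],
    [[0,0,0.3],[0,0,0]],
    [[0,0,0.2],[0,0,0]],
    [[0,0,0],[0,0,0]],
    [[0,0,0],[0,0,0]],
  ],
)

```text
clock: 10.98
tcp_pos: [0.5051, 0.0925, 0.0397]
eef_rot: [3.11, -0.443, -0.001]
ft_force: [0.4, 0.6, -0.1]
opening: 0.0749
```

```bash

python3 - <<'E'
from h import *
s,ph=st(); p=s['tcp_pos']
view('side','pics/g12.png',200,150,90,80,7,[(p,(0,0,255))])
E
```

```text
t 10.9833 p [0.5051 0.0925 0.0397] phi -16.23 tilt 0.03 F [ 0.4  0.6 -0.1] o 0.0749
```

View pics/g12.png

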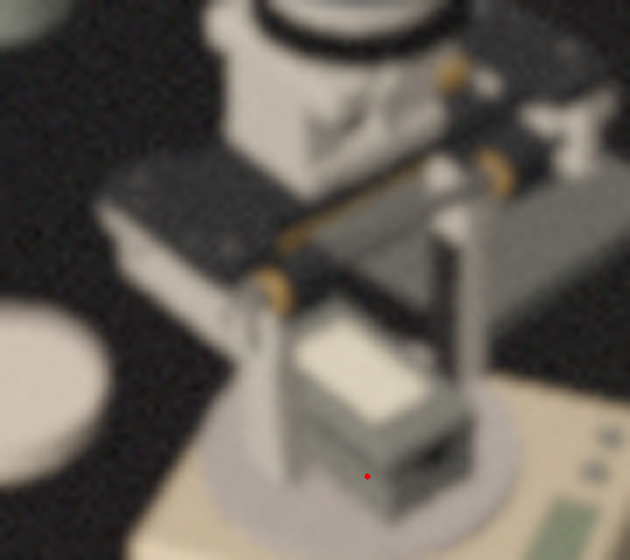

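Request:
apply_moves(
  series=[
    [[0.1,0,0],[0,0,0]],
    [[0,0,0],[0,0,0]],
    [[0,0,0],[0,0,0]],
    [[0,0,0],[0,0,0]],
    [[0,0,0],[0,0,0]],
    [[0,0,0],[0,0,0]],
    [[0,0,0],[0,0,0]],
  ],
  hand=3.6,
)

```text
clock: 11.62
tcp_pos: [0.5064, 0.0923, 0.04]
eef_rot: [-3.11, 0.443, -0.0]
ft_force: [-0.2, 0.4, 0.8]
opening: 0.0438
```

```bash

python3 - <<'E'
from h import *
s,ph=st(); delta(.595,-.106,ph)
E
```

```text
t 11.6167 p [0.5064 0.0923 0.04  ] phi -16.23 tilt 0.02 F [-0.2  0.4  0.8] o 0.0438
tool dx,dy cm 14.05 16.57
```

Request:
apply_moves(
  series=[
    [[0,0,-0.5],[0,0,0]],
    [[0,0,-1.5],[0,0,0]],
    [[0,0,-2],[0,0,0]],
    [[0,0,-1.5],[0,0,0]],
    [[0.5,0.6,-0.5],[0,0,0]],
    [[1.5,1.8,0],[0,0,0]],
    [[2.2,2.6,0],[0,0,0]],
    [[2.5,3,0],[0,0,0]],
  ],
)

```text
clock: 12.28
tcp_pos: [0.5479, -0.0039, 0.0994]
eef_rot: [-3.111, 0.44, 0.002]
ft_force: [-0.0, 0.4, -2.0]
opening: 0.0439
```

Request:
apply_moves(
  series=[
    [[2.5,3,0],[0,0,0]],
    [[2.3,2.7,0],[0,0,0]],
    [[1.6,1.9,0],[0,0,0]],
    [[0.9,1,0],[0,0,0]],
    [[0,0,0],[0,0,-2.9]],
    [[0,0,0],[0,0,-2.8]],
    [[0,0,0],[0,0,0]],
    [[0,0,0],[0,0,0]],
  ],
)

```text
clock: 12.95
tcp_pos: [0.5938, -0.1059, 0.0993]
eef_rot: [-3.128, 0.29, 0.002]
ft_force: [0.5, -0.4, -1.9]
opening: 0.0442
```

```bash

python3 - <<'E'
from h import *
s,ph=st(); delta(.595,-.106,ph)
t=np.radians(-10.5);X=np.array([np.cos(t),np.sin(t),0]);Y=np.array([-np.sin(t),np.cos(t),0])
view('side','pics/g13.png',205,105,105,105,6,[(np.array([.595,-.106,.012])+i*.075*X+j*.06*Y,(0,0,255)) for i in(1,-1) for j in (1,-1)])
E
```

```text
t 12.95 p [ 0.5938 -0.1059  0.0993] phi -10.58 tilt 0.08 F [ 0.5 -0.4 -1.9] o 0.0442
tool dx,dy cm 0.12 -0.01
```

View pics/g13.png

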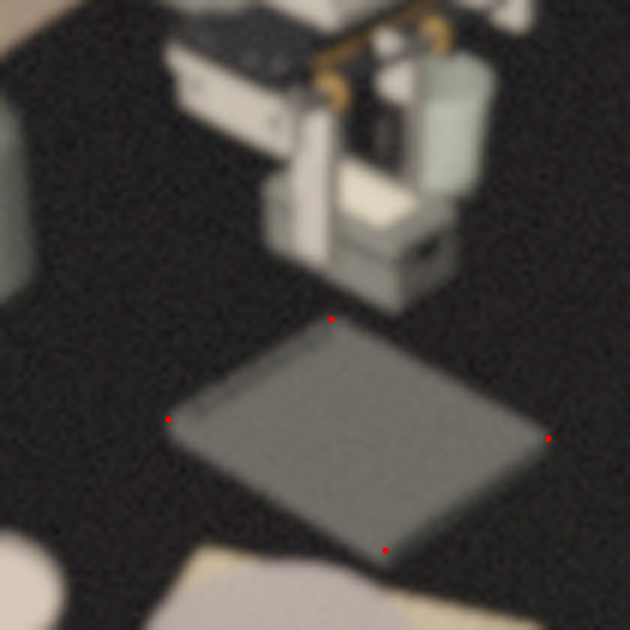

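Request:
apply_moves(
  series=[
    [[0.1,0,1.5],[0,0,0]],
    [[0,0,2.5],[0,0,0]],
    [[0,0,2.5],[0,0,0]],
    [[0,0,1.7],[0,0,0]],
    [[0,0,1.0],[0,0,0]],
    [[0,0,0.6],[0,0,0]],
    [[0,0,0.3],[0,0,0]],
    [[0,0,0],[0,0,0]],
  ],
)

```text
clock: 13.67
tcp_pos: [0.5956, -0.1064, -0.0008]
eef_rot: [3.128, -0.288, 0.001]
ft_force: [-0.2, 0.3, -0.3]
opening: 0.0437
```

Request:
apply_moves(
  series=[
    [[0,0,0.2],[0,0,0]],
    [[0,0,0.1],[0,0,0]],
    [[0,0,0.1],[0,0,0]],
    [[0,0,0],[0,0,0]],
    [[0,0,0],[0,0,0]],
  ],
)

```text
clock: 14.08
tcp_pos: [0.5955, -0.1066, -0.0047]
eef_rot: [3.128, -0.288, 0.001]
ft_force: [-0.9, 0.8, -1.8]
opening: 0.0438
```

Request:
apply_moves(
  series=[
    [[0,0,0.2],[0,0,0]],
    [[0,0,0.1],[0,0,0]],
    [[0,0,0.1],[0,0,0]],
    [[0,0,0],[0,0,0]],
    [[0,0,0],[0,0,0]],
  ],
)

```text
clock: 14.5
tcp_pos: [0.5952, -0.1064, -0.0092]
eef_rot: [-3.128, 0.288, 0.0]
ft_force: [-0.0, -0.3, -2.7]
opening: 0.0438
```

Request:
apply_moves(
  series=[
    [[0,0,0.1],[0,0,0]],
    [[0,0,0],[0,0,0]],
    [[0,0,0],[0,0,0]],
  ],
)

```text
clock: 14.75
tcp_pos: [0.5955, -0.1065, -0.0099]
eef_rot: [3.128, -0.288, 0.001]
ft_force: [1.0, 0.9, -1.5]
opening: 0.0438
```

Request:
apply_moves(
  series=[
    [[0,0,0.1],[0,0,0]],
    [[0,0,0],[0,0,0]],
    [[0,0,0],[0,0,0]],
  ],
)

```text
clock: 15.0
tcp_pos: [0.5955, -0.1066, -0.01]
eef_rot: [3.128, -0.288, -0.0]
ft_force: [-3.1, 0.2, 4.5]
opening: 0.0434
```

Request:
apply_moves(
  series=[
    [[0,0,0],[0,0,0]],
    [[0,0,0],[0,0,0]],
    [[0,0,0],[0,0,0]],
    [[0,0,0],[0,0,0]],
    [[0,0,-1],[0,0,0]],
    [[0,0,-2.5],[0,0,0]],
    [[0,0,-4],[0,0,0]],
    [[0,0,-4],[0,0,0]],
  ],
  hand=6.2,
)

```text
clock: 15.67
tcp_pos: [0.5941, -0.106, 0.1046]
eef_rot: [-3.128, 0.288, 0.004]
ft_force: [0.5, -0.4, 0.2]
opening: 0.0619
```

Request:
apply_moves(
  series=[
    [[0,0,-4],[0,0,0]],
    [[0,0,-4],[0,0,0]],
    [[0,0,-3],[0,0,0]],
    [[0,0,0],[0,0,0]],
  ],
)

```text
clock: 16.0
tcp_pos: [0.5994, -0.1079, 0.2237]
eef_rot: [3.124, -0.288, 0.023]
ft_force: [1.0, -1.2, 0.5]
opening: 0.0622
```

```bash

python3 - <<'E'
from h import *
s,ph=st(); delta(.579,.317,ph)
t=np.radians(-10.5);X=np.array([np.cos(t),np.sin(t),0]);Y=np.array([-np.sin(t),np.cos(t),0])
view('side','pics/g14.png',205,105,105,105,6,[(np.array([.595,-.106,.041])+i*.042*X+j*.022*Y,(0,0,255)) for i in(1,-1) for j in (1,-1)])
E
```

```text
t 16.0 p [ 0.5994 -0.1079  0.2237] phi -10.52 tilt 0.87 F [ 1.  -1.2  0.5] o 0.0622
tool dx,dy cm -9.76 -41.4
```

View pics/g14.png

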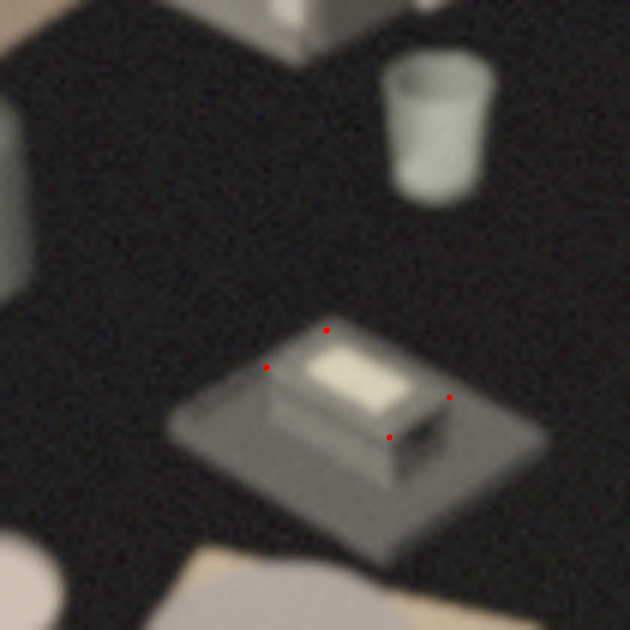

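Request:
apply_moves(
  series=[
    [[-0.4,-1.5,0],[0,0,0]],
    [[-0.7,-3,0],[0,0,0]],
    [[-0.9,-4,0],[0,0,0]],
    [[-0.9,-4,0],[0,0,0]],
    [[-0.9,-4,0],[0,0,0]],
    [[-0.9,-4,0],[0,0,0]],
    [[-0.9,-4,0],[0,0,0]],
    [[-0.9,-4,0],[0,0,0]],
  ],
  hand=8.0,
)

```text
clock: 16.72
tcp_pos: [0.5809, 0.1884, 0.2112]
eef_rot: [3.128, -0.287, -0.008]
ft_force: [0.1, 1.0, 0.4]
opening: 0.0801
```

Request:
apply_moves(
  series=[
    [[-0.9,-4,0],[0,0,0]],
    [[-0.8,-3.6,0],[0,0,0]],
    [[-0.7,-3,0],[0,0,0]],
    [[-0.5,-1.6,0],[0,0,0]],
    [[0,-0.7,0],[0,0,0]],
    [[0,0,0],[0,0,0]],
    [[0,0,0],[0,0,0]],
    [[0,0,0],[0,0,0]],
  ],
)

```text
clock: 17.38
tcp_pos: [0.5784, 0.3166, 0.2131]
eef_rot: [3.127, -0.29, -0.002]
ft_force: [-0.2, 1.2, 0.8]
opening: 0.08
```

```bash

python3 - <<'E'
from h import *
s,ph=st(); delta(.579,.317,ph)
E
```

```text
t 17.3833 p [0.5784 0.3166 0.2131] phi -10.6 tilt 0.09 F [-0.2  1.2  0.8] o 0.08
tool dx,dy cm 0.05 -0.06
```

Request:
apply_moves(
  series=[
    [[0,0,1.5],[0,0,0]],
    [[0,0,3],[0,0,0]],
    [[0,0,3],[0,0,0]],
    [[0,0,3],[0,0,0]],
    [[0,0,2],[0,0,0]],
    [[0,0,1],[0,0,0]],
    [[0,0,0],[0,0,0]],
    [[0,0,0],[0,0,0]],
  ],
)

```text
clock: 18.05
tcp_pos: [0.5791, 0.3171, 0.0796]
eef_rot: [-3.128, 0.29, -0.001]
ft_force: [0.3, 0.1, 0.8]
opening: 0.0798
```

```bash

python3 - <<'E'
from h import *
s,ph=st(); delta(.579,.317,ph); p=s['tcp_pos']
view('side','pics/g15.png',110,190,110,110,5.5,[((.579,.317,.03),(0,0,255)),((.579,.317,.125),(0,0,255))])
E
```

```text
t 18.05 p [0.5791 0.3171 0.0796] phi -10.59 tilt 0.03 F [0.3 0.1 0.8] o 0.0798
tool dx,dy cm -0.01 0.01
```

View pics/g15.png

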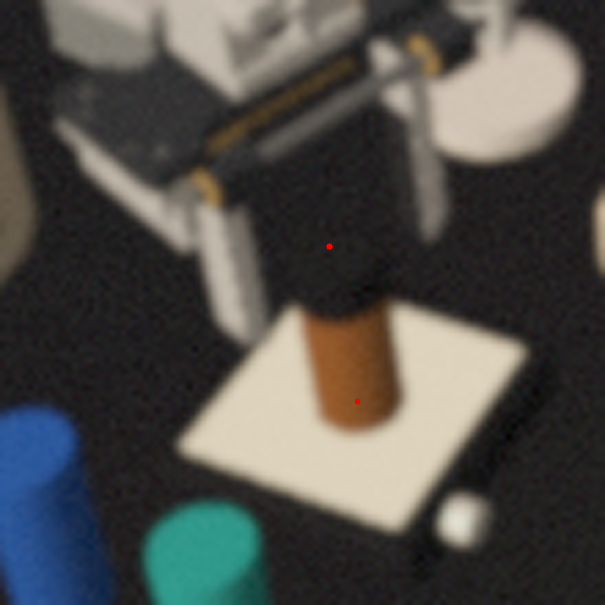

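Request:
apply_moves(
  series=[
    [[0,0,1.5],[0,0,0]],
    [[0,0,2],[0,0,0]],
    [[0,0,1.2],[0,0,0]],
    [[0,0,0.7],[0,0,0]],
    [[0,0,0],[0,0,0]],
    [[0,0,0],[0,0,0]],
  ],
  hand=6.0,
)

```text
clock: 18.6
tcp_pos: [0.5787, 0.3178, 0.025]
eef_rot: [-3.128, 0.288, 0.0]
ft_force: [-0.0, 0.6, 0.3]
opening: 0.06
```

Request:
apply_moves(
  series=[
    [[0,0,0],[0,0,0]],
    [[0,0,0],[0,0,0]],
    [[0,0,0],[0,0,0]],
    [[0,0,0],[0,0,0]],
    [[0,0,0],[0,0,0]],
  ],
  hand=3.2,
  grip_force=15,
)

```text
clock: 19.02
tcp_pos: [0.5792, 0.318, 0.0259]
eef_rot: [-3.128, 0.288, -0.002]
ft_force: [-0.7, -0.7, 2.2]
opening: 0.0418
```

```bash

python3 - <<'E'
from h import *
s,ph=st(); delta(.507,.0955,ph)
view('side','pics/g16.png',110,190,110,110,5.5,[((.579,.317,.03),(0,0,255)),((.579,.317,.125),(0,0,255))])
E
```

```text
t 19.0167 p [0.5792 0.318  0.0259] phi -10.53 tilt 0.09 F [-0.7 -0.7  2.2] o 0.0418
tool dx,dy cm -3.04 23.19
```

View pics/g16.png

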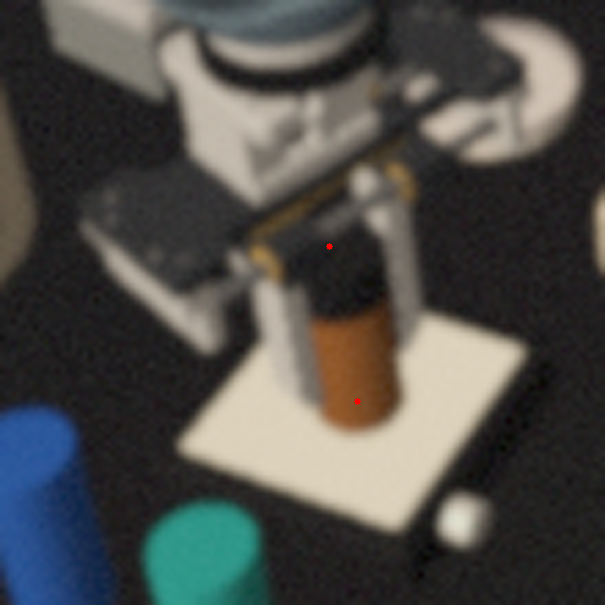

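Request:
apply_moves(
  series=[
    [[0,0,0],[0,0,0]],
    [[0,0,-0.4],[0,0,0]],
    [[0,0,-0.8],[0,0,0]],
    [[0,0,-0.8],[0,0,0]],
    [[0,0,0],[0,0,0]],
    [[0,0,0],[0,0,0]],
  ],
  grip_force=20,
)

```text
clock: 19.57
tcp_pos: [0.5791, 0.3179, 0.0459]
eef_rot: [-3.128, 0.288, -0.002]
ft_force: [0.3, -0.4, -0.6]
opening: 0.0415
```

```bash

python3 - <<'E'
from h import *
s,ph=st()
view('side','pics/g17.png',110,190,110,110,5.5,[((.579,.317,.05),(0,0,255)),((.579,.317,.145),(0,0,255))])
E
```

```text
t 19.5667 p [0.5791 0.3179 0.0459] phi -10.53 tilt 0.09 F [ 0.3 -0.4 -0.6] o 0.0415
```

View pics/g17.png

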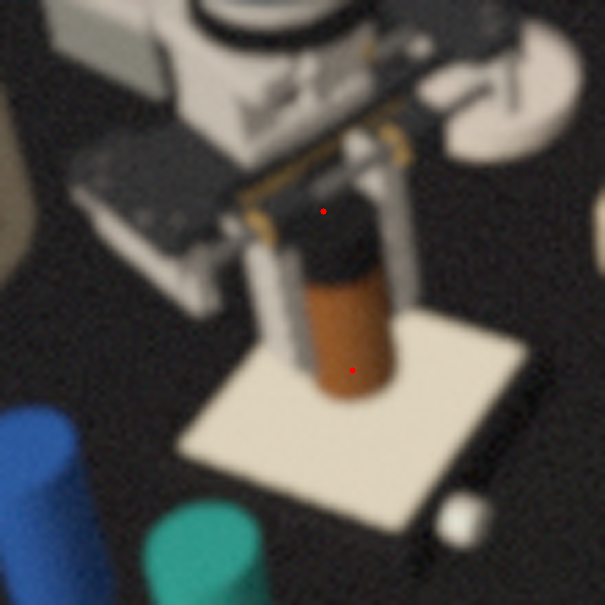

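Request:
apply_moves(
  series=[
    [[0,0,-1],[0,0,0]],
    [[0,0,-1.8],[0,0,0]],
    [[0,0,-1.6],[0,0,0]],
    [[0,0,-0.6],[0,0,0]],
    [[-0.1,0.7,0],[0,0,0]],
    [[-0.2,1.6,0],[0,0,0]],
    [[-0.3,2.4,0],[0,0,0]],
    [[-0.4,2.8,0],[0,0,0]],
  ],
)

```text
clock: 20.28
tcp_pos: [0.5538, 0.2451, 0.0937]
eef_rot: [3.128, -0.286, -0.003]
ft_force: [-0.3, -0.9, -0.6]
opening: 0.0415
```

Request:
apply_moves(
  series=[
    [[-0.4,3,0],[0,0,0]],
    [[-0.4,3,0],[0,0,0]],
    [[-0.4,3,0],[0,0,0]],
    [[-0.3,2.6,0],[0,0,0]],
    [[-0.2,2,0],[0,0,0]],
    [[-0.2,1.4,0],[0,0,0]],
    [[-0.1,0.7,0],[0,0,0]],
    [[0,0,0],[0,0,0]],
  ],
)

```text
clock: 20.95
tcp_pos: [0.5056, 0.094, 0.0941]
eef_rot: [3.128, -0.291, -0.002]
ft_force: [0.2, 0.1, -1.5]
opening: 0.0417
```

Request:
apply_moves(
  series=[
    [[0,0,0],[0,0,0]],
    [[0,0,0],[0,0,0]],
  ],
)

```text
clock: 21.12
tcp_pos: [0.5067, 0.0957, 0.0948]
eef_rot: [-3.128, 0.287, 0.0]
ft_force: [-0.2, -0.4, -1.3]
opening: 0.0416
```

```bash

python3 - <<'E'
from h import *
s,ph=st(); delta(.507,.0955,ph)
view('side','pics/g18.png',195,135,110,110,5.5,[((.507,.0955,.055),(0,0,255)),((.507,.0955,.110),(0,0,255))])
E
```

```text
t 21.1167 p [0.5067 0.0957 0.0948] phi -10.49 tilt 0.02 F [-0.2 -0.4 -1.3] o 0.0416
tool dx,dy cm 0.03 0.01
```

View pics/g18.png

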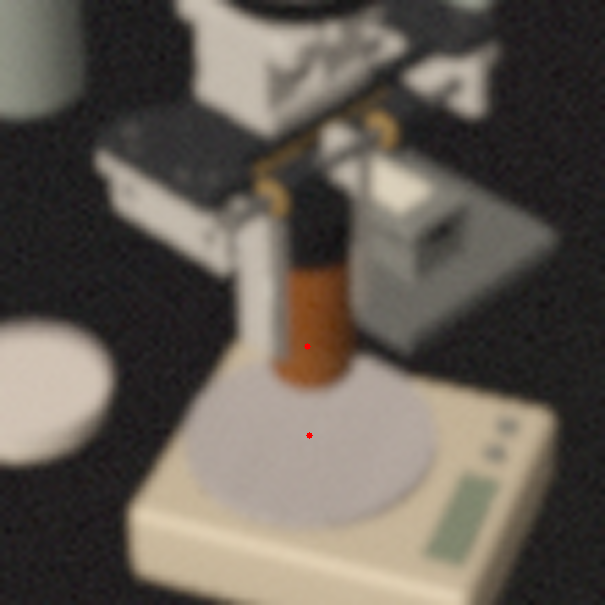

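Request:
apply_moves(
  series=[
    [[0,0,1],[0,0,0]],
    [[0,0,1.3],[0,0,0]],
    [[0,0,0.8],[0,0,0]],
    [[0,0,0.4],[0,0,0]],
    [[0,0,0.3],[0,0,0]],
    [[0,0,0.1],[0,0,0]],
    [[0,0,0],[0,0,0]],
    [[0,0,0],[0,0,0]],
  ],
)

```text
clock: 21.83
tcp_pos: [0.5071, 0.0951, 0.0564]
eef_rot: [-3.128, 0.288, -0.001]
ft_force: [-0.1, 0.3, -0.8]
opening: 0.0414
```

Request:
apply_moves(
  series=[
    [[0,0,0.2],[0,0,0]],
    [[0,0,0.1],[0,0,0]],
    [[0,0,0.1],[0,0,0]],
    [[0,0,0],[0,0,0]],
    [[0,0,0],[0,0,0]],
  ],
)

```text
clock: 22.25
tcp_pos: [0.5066, 0.0951, 0.0519]
eef_rot: [3.128, -0.288, -0.0]
ft_force: [0.3, 0.4, -0.4]
opening: 0.0416
```

Request:
apply_moves(
  series=[
    [[0,0,0.1],[0,0,0]],
    [[0,0,0],[0,0,0]],
    [[0,0,0],[0,0,0]],
  ],
)

```text
clock: 22.5
tcp_pos: [0.5067, 0.0951, 0.051]
eef_rot: [3.128, -0.288, 0.0]
ft_force: [0.2, -0.0, -0.4]
opening: 0.0417
```

Request:
apply_moves(
  series=[
    [[0,0,0.1],[0,0,0]],
    [[0,0,0],[0,0,0]],
    [[0,0,0],[0,0,0]],
  ],
)

```text
clock: 22.75
tcp_pos: [0.5073, 0.095, 0.0509]
eef_rot: [3.128, -0.288, 0.002]
ft_force: [-1.7, -0.3, 5.0]
opening: 0.0416
```

Contact on the pan. Releasing and lifting clear.

Request:
apply_moves(
  series=[
    [[0,0,0],[0,0,0]],
    [[0,0,0],[0,0,0]],
    [[0,0,0],[0,0,0]],
    [[0,0,0],[0,0,0]],
    [[0,0,-0.5],[0,0,0]],
    [[0,0,-1.5],[0,0,0]],
    [[0,0,-3],[0,0,0]],
    [[0,0,-3],[0,0,0]],
  ],
  hand=7.0,
)

```text
clock: 23.42
tcp_pos: [0.5055, 0.0951, 0.13]
eef_rot: [3.128, -0.288, -0.005]
ft_force: [0.3, 0.1, 0.5]
opening: 0.07
```

Request:
apply_moves(
  series=[
    [[0,0,-3],[0,0,0]],
    [[0,0,-3],[0,0,0]],
    [[0,0,-3],[0,0,0]],
    [[0,0,0],[0,0,0]],
    [[0,0,0],[0,0,0]],
  ],
)

```text
clock: 23.83
tcp_pos: [0.5079, 0.0951, 0.2223]
eef_rot: [-3.128, 0.288, -0.007]
ft_force: [0.1, -1.2, -0.2]
opening: 0.0702
```

```bash

python3 - <<'E'
from h import *
s,ph=st(); delta(.466,-.3275,ph)
view('side','pics/g19.png',195,135,110,110,5.5,[((.507,.0955,.055),(0,0,255)),((.507,.0955,.150),(0,0,255))])
E
```

```text
t 23.8333 p [0.5079 0.0951 0.2223] phi -10.53 tilt 0.26 F [ 0.1 -1.2 -0.2] o 0.0702
tool dx,dy cm 3.6 42.31
```

View pics/g19.png

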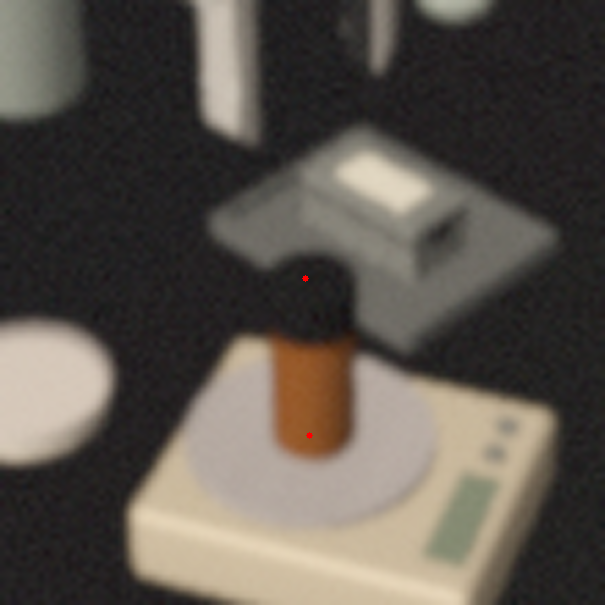

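Request:
apply_moves(
  series=[
    [[0.1,1.5,0],[0,0,0]],
    [[0.3,3,0],[0,0,0]],
    [[0.3,4,0],[0,0,0]],
    [[0.4,4,0],[0,0,0]],
    [[0.4,4,0],[0,0,0]],
    [[0.4,4,0],[0,0,0]],
    [[0.4,4,0],[0,0,0]],
    [[0.3,4,0],[0,0,0]],
  ],
  hand=8.5,
)

```text
clock: 24.55
tcp_pos: [0.4786, -0.1911, 0.2177]
eef_rot: [-3.126, 0.288, 0.005]
ft_force: [0.9, -0.6, 0.2]
opening: 0.0848
```

Request:
apply_moves(
  series=[
    [[0.3,4,0],[0,0,0]],
    [[0.3,4,0],[0,0,0]],
    [[0.3,3,0],[0,0,0]],
    [[0.1,1.9,0],[0,0,0]],
    [[0,0.9,0],[0,0,0]],
    [[0,0,0],[0,0,0]],
    [[0,0,0],[0,0,0]],
    [[0,0,0],[0,0,0]],
  ],
)

```text
clock: 25.22
tcp_pos: [0.4648, -0.3258, 0.2192]
eef_rot: [-3.127, 0.286, 0.001]
ft_force: [0.4, -0.4, -0.2]
opening: 0.0848
```

```bash

python3 - <<'E'
from h import *
s,ph=st(); delta(.466,-.3275,ph)
E
```

```text
t 25.2167 p [ 0.4648 -0.3258  0.2192] phi -10.45 tilt 0.09 F [ 0.4 -0.4 -0.2] o 0.0848
tool dx,dy cm 0.15 0.15
```

Request:
apply_moves(
  series=[
    [[0.1,0.1,2],[0,0,0]],
    [[0,0,3.5],[0,0,0]],
    [[0,0,3.5],[0,0,0]],
    [[0,0,3.5],[0,0,0]],
    [[0,0,3],[0,0,0]],
    [[0,0,2],[0,0,0]],
    [[0,0,0],[0,0,0]],
    [[0,0,0],[0,0,0]],
  ],
)

```text
clock: 25.88
tcp_pos: [0.4655, -0.3269, 0.0444]
eef_rot: [-3.127, 0.286, 0.002]
ft_force: [0.4, -0.4, 1.0]
opening: 0.0849
```

Request:
apply_moves(
  series=[
    [[0,0,1.5],[0,0,0]],
    [[0,0,1],[0,0,0]],
    [[0,0,0.5],[0,0,0]],
    [[0,0,0],[0,0,0]],
    [[0,0,0],[0,0,0]],
  ],
  hand=7.4,
)

```text
clock: 26.3
tcp_pos: [0.4659, -0.3287, 0.0156]
eef_rot: [3.128, -0.288, 0.001]
ft_force: [0.1, 0.2, -0.6]
opening: 0.0744
```

```bash

python3 - <<'E'
from h import *
s,ph=st(); delta(.466,-.3275,ph)
view('side','pics/g20.png',280,80,110,100,6,[])
E
```

```text
t 26.3 p [ 0.4659 -0.3287  0.0156] phi -10.52 tilt 0.04 F [ 0.1  0.2 -0.6] o 0.0744
tool dx,dy cm -0.01 -0.12
```

View pics/g20.png

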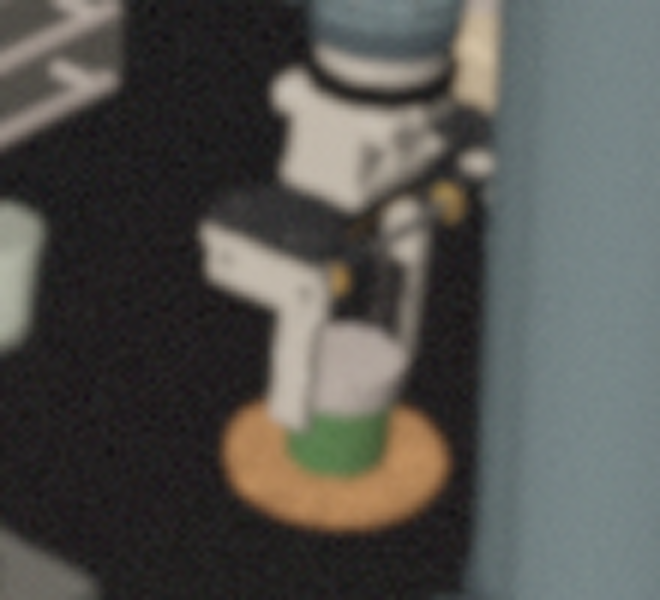

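Request:
apply_moves(
  series=[
    [[0,0,0],[0,0,0]],
    [[0,0,0],[0,0,0]],
    [[0,0,0],[0,0,0]],
    [[0,0,0],[0,0,0]],
    [[0,0,0],[0,0,0]],
    [[0,0,0],[0,0,0]],
  ],
  hand=5.0,
  grip_force=25,
)

```text
clock: 26.85
tcp_pos: [0.4658, -0.3286, 0.0155]
eef_rot: [3.128, -0.288, 0.001]
ft_force: [-0.3, 2.2, 5.1]
opening: 0.0573
```

Request:
apply_moves(
  series=[
    [[0,0,-0.8],[0,0,0]],
    [[0,0,-2],[0,0,0]],
    [[0,0,-3],[0,0,0]],
    [[0,0,-3],[0,0,0]],
    [[0,0,-3],[0,0,0]],
    [[0,0,-3],[0,0,0]],
    [[0,0,-2],[0,0,0]],
    [[0,0,-0.8],[0,0,0]],
  ],
)

```text
clock: 27.52
tcp_pos: [0.4666, -0.3297, 0.1948]
eef_rot: [3.124, -0.288, 0.007]
ft_force: [-0.1, 0.6, -1.5]
opening: 0.0575
```

```bash

python3 - <<'E'
from h import *
s,ph=st(); delta(.582,.3165,ph)
E
```

```text
t 27.5167 p [ 0.4666 -0.3297  0.1948] phi -10.53 tilt 0.33 F [-0.1  0.6 -1.5] o 0.0575
tool dx,dy cm -0.46 -65.64
```

Request:
apply_moves(
  series=[
    [[0,-0.8,0],[0,0,0]],
    [[0,-1.8,0],[0,0,0]],
    [[0,-2.8,0],[0,0,0]],
    [[0,-3.4,0],[0,0,0]],
    [[0,-3.6,0],[0,0,0]],
    [[0,-3.6,0],[0,0,0]],
    [[0,-3.6,0],[0,0,0]],
    [[0,-3.6,0],[0,0,0]],
  ],
)

```text
clock: 28.18
tcp_pos: [0.5063, -0.0976, 0.1881]
eef_rot: [-3.127, 0.288, 0.007]
ft_force: [0.8, 0.3, -1.4]
opening: 0.0573
```

Request:
apply_moves(
  series=[
    [[0,-3.6,0],[0,0,0]],
    [[0,-3.6,0],[0,0,0]],
    [[0,-3.6,0],[0,0,0]],
    [[0,-3.6,0],[0,0,0]],
    [[0,-3.6,0],[0,0,0]],
    [[0,-3.6,0],[0,0,0]],
    [[0,-3.6,0],[0,0,0]],
    [[0,-3.6,0],[0,0,0]],
  ],
)

```text
clock: 28.85
tcp_pos: [0.5586, 0.1848, 0.1879]
eef_rot: [3.127, -0.288, -0.007]
ft_force: [1.5, -0.7, -2.3]
opening: 0.0571
```

```bash

python3 - <<'E'
from h import *
s,ph=st(); delta(.582,.3165,ph)
E
```

```text
t 28.85 p [0.5586 0.1848 0.1879] phi -10.51 tilt 0.27 F [ 1.5 -0.7 -2.3] o 0.0571
tool dx,dy cm -0.1 -13.37
```

Request:
apply_moves(
  series=[
    [[0,-3.4,0],[0,0,0]],
    [[0,-3,0],[0,0,0]],
    [[0,-2.6,0],[0,0,0]],
    [[0,-2,0],[0,0,0]],
    [[0,-1.4,0],[0,0,0]],
    [[0,-0.8,0],[0,0,0]],
    [[0,0,0],[0,0,0]],
    [[0,0,0],[0,0,0]],
  ],
)

```text
clock: 29.52
tcp_pos: [0.5842, 0.3119, 0.1899]
eef_rot: [3.127, -0.288, -0.002]
ft_force: [0.6, -0.3, -2.6]
opening: 0.0575
```

```bash

python3 - <<'E'
from h import *
s,ph=st(); delta(.582,.3165,ph)
view('side','pics/g21.png',110,160,110,110,5.5,[((.582,.3165,.03),(0,0,255))])
E
```

```text
t 29.5167 p [0.5842 0.3119 0.1899] phi -10.53 tilt 0.11 F [ 0.6 -0.3 -2.6] o 0.0575
tool dx,dy cm -0.3 -0.41
```

View pics/g21.png

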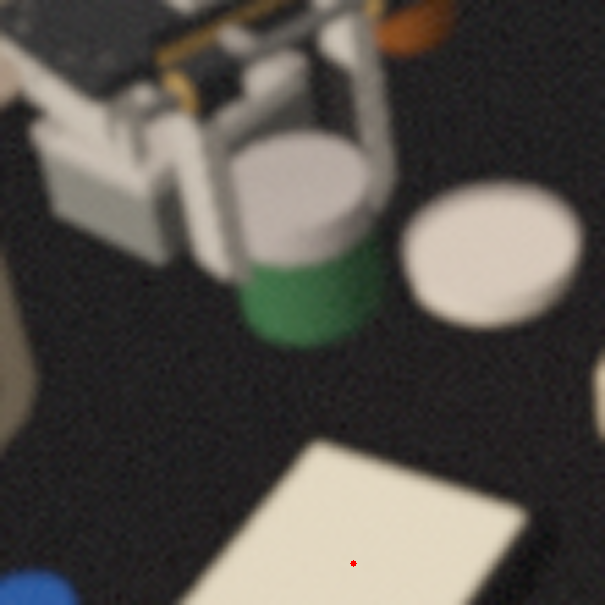

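Request:
apply_moves(
  series=[
    [[-0.2,-0.4,1.5],[0,0,0]],
    [[0,0,3],[0,0,0]],
    [[0,0,3],[0,0,0]],
    [[0,0,2.8],[0,0,0]],
    [[0,0,2],[0,0,0]],
    [[0,0,1.2],[0,0,0]],
    [[0,0,0.6],[0,0,0]],
    [[0,0,0],[0,0,0]],
  ],
)

```text
clock: 30.23
tcp_pos: [0.5826, 0.3161, 0.0484]
eef_rot: [3.127, -0.289, -0.004]
ft_force: [0.5, 0.7, -2.2]
opening: 0.0573
```

Request:
apply_moves(
  series=[
    [[0,0,0.2],[0,0,0]],
    [[0,0,0.1],[0,0,0]],
    [[0,0,0],[0,0,0]],
    [[0,0,0],[0,0,0]],
  ],
)

```text
clock: 30.57
tcp_pos: [0.5843, 0.3171, 0.0482]
eef_rot: [-3.127, 0.288, -0.003]
ft_force: [-0.1, -0.9, -2.3]
opening: 0.0575
```

```bash

python3 - <<'E'
from h import *
s,ph=st(); delta(.582,.3165,ph)
E
```

```text
t 30.5667 p [0.5843 0.3171 0.0482] phi -10.53 tilt 0.12 F [-0.1 -0.9 -2.3] o 0.0575
tool dx,dy cm -0.21 0.1
```

Request:
apply_moves(
  series=[
    [[-0.2,0.1,0.3],[0,0,0]],
    [[0,0,0.2],[0,0,0]],
    [[0,0,0.2],[0,0,0]],
    [[0,0,0.1],[0,0,0]],
    [[0,0,0],[0,0,0]],
    [[0,0,0],[0,0,0]],
  ],
)

```text
clock: 31.07
tcp_pos: [0.5813, 0.3162, 0.0388]
eef_rot: [3.128, -0.288, -0.0]
ft_force: [-0.4, 0.0, -2.7]
opening: 0.0577
```

Request:
apply_moves(
  series=[
    [[0,0,0.1],[0,0,0]],
    [[0,0,0.1],[0,0,0]],
    [[0,0,0],[0,0,0]],
    [[0,0,0],[0,0,0]],
  ],
)

```text
clock: 31.4
tcp_pos: [0.5816, 0.3163, 0.0375]
eef_rot: [-3.128, 0.288, -0.001]
ft_force: [-1.6, 0.5, 2.7]
opening: 0.0574
```

Request:
apply_moves(
  series=[
    [[0,0,0],[0,0,0]],
    [[0,0,0],[0,0,0]],
    [[0,0,0],[0,0,0]],
    [[0,0,0],[0,0,0]],
    [[0,0,-0.5],[0,0,0]],
    [[0,0,-2],[0,0,0]],
    [[0,0,-3.5],[0,0,0]],
    [[0,0,-4],[0,0,0]],
  ],
  hand=8.2,
)

```text
clock: 32.07
tcp_pos: [0.5795, 0.3155, 0.1358]
eef_rot: [3.126, -0.288, -0.007]
ft_force: [0.5, -0.1, 0.3]
opening: 0.0821
```

Request:
apply_moves(
  series=[
    [[0,0,-4],[0,0,0]],
    [[0,0,-4],[0,0,0]],
    [[-1,1,-3],[0,0,0]],
    [[-2,2,0],[0,0,0]],
    [[-2.5,2.5,0],[0,0,0]],
    [[-2.5,2.5,0],[0,0,0]],
    [[-2,2,0],[0,0,0]],
    [[-1,1,0],[0,0,0]],
  ],
)

```text
clock: 32.73
tcp_pos: [0.4509, 0.227, 0.2473]
eef_rot: [3.128, -0.289, 0.001]
ft_force: [0.8, 0.5, 0.6]
opening: 0.082
```

```bash

python3 - <<'E'
from h import *
s,ph=st()
cv2.imwrite('pics/f_top.png',snapshot('top')); view('side','pics/f_side.png',110,80,260,230,3,[((.582,.3165,.03),(0,0,255)),((.582,.3165,.09),(0,0,255)),((.507,.0955,.055),(0,0,255)),((.595,-.106,.041),(0,0,255))])
E
```

```text
t 32.7333 p [0.4509 0.227  0.2473] phi -10.54 tilt 0.02 F [0.8 0.5 0.6] o 0.082
```

View pics/f_top.png

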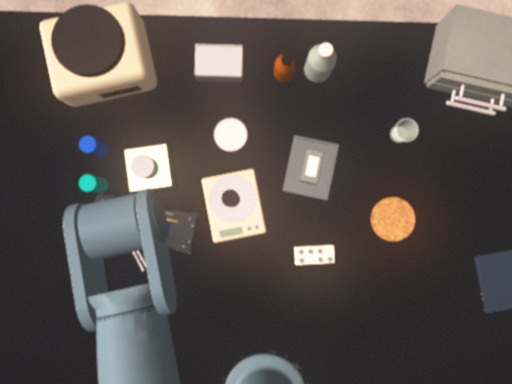

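View pics/f_side.png

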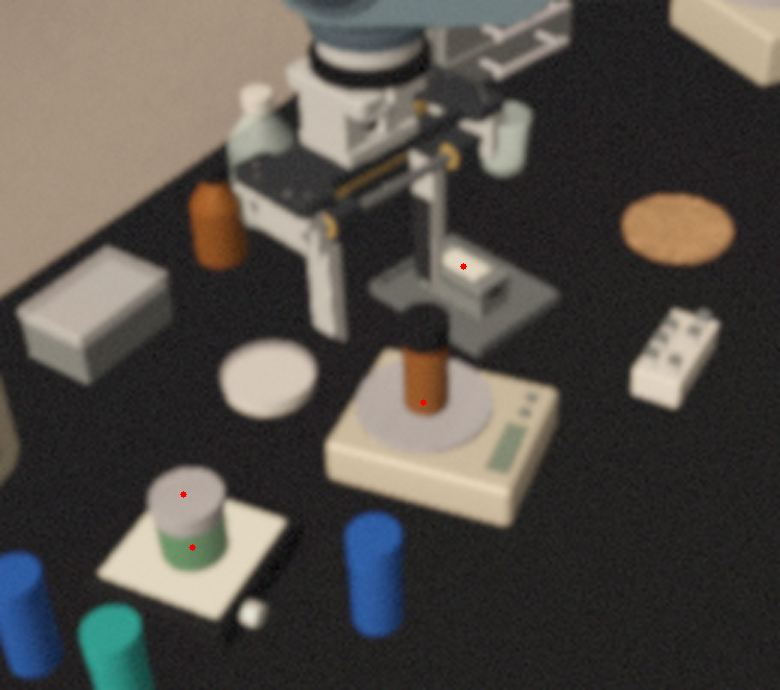

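```bash

python3 - <<'E'
from h import *
im=cv2.GaussianBlur(cv2.imread('pics/f_top.png'),(3,3),0).astype(int); B,G,Rr=im[...,0],im[...,1],im[...,2]
print('vialcap',circ(onplane('top',big(Rr<110,(212,180,250,218)),.15)))
print('label',rect(onplane('top',big(G>190,(298,145,328,190)),.041)))
print('jar lid',circ(onplane('top',big((G<235),(130,151,158,180)),.09)))
for n,r in(('dish',(205,110,255,158)),('beaker',(380,110,425,150)),('rack',(285,240,342,270))):
    o=[]
    for f in('top0','f_top'):
        g=cv2.imread(f'pics/{f}.png')[...,1]; o.append(big(g>110,r).mean(0).round(2))
    print(n,o)
E
```

```text
vialcap (array([504.7,  93.6]), array([29.3, 32.6]))
label (array([ 596.3, -107. ]), array([32.7, 57.2]), 79.9)
jar lid (array([577.7, 306.9]), array([52.3, 65.7]))
dish [array([230.2, 134.2]), array([230.18, 134.22])]
beaker [array([404.6 , 130.71]), array([404.45, 130.84])]
rack [array([313.58, 254.51]), array([313.58, 254.5 ])]
```

```bash
python3 -c "
from rig import order
print(order.hand_in())"
```

```text
the job is handed in; nothing more can be done
None
```

I parked the jar on the cork mat and let go of it. Then I moved the slide box into the tray, the vial onto the balance pan, and the jar from the mat to the light plate. I handed the job in at about 33 s with the gripper clear of everything.

**Placement, last top-camera check:**

| Specimen | Offset from station centre | Other |
|---|---|---|
| Vial | about 3 mm | upright in the last side view |
| Slide box | about 1–2 mm, judged by its label | within about 1° of the tray's long side |
| Jar | about 1 mm by the gripper's position at release | upright and centred in the side view |

**Bystanders:** the dish, beaker and rack positions shifted by 0.2 pixel or less between the first and last pictures.

**Checks that disagreed:**
- **Fingertip height:** the side camera showed the fingertips roughly 20–30 mm higher than the reported TCP. With the reported TCP 15 mm below the top of the pan there was no contact force, which confirmed part of that gap. I worked from relative heights and contact force instead.
- **Jar position:** the last automatic fit of the jar lid was distorted and put its centre about 10 mm off in y. I think the mask took in the jar's side wall. I trusted the side view and the release position, though even 10 mm would be within the 15 mm limit.
- **Vial grip:** the fingers held the vial by its cap, not the glass. It lifted and set down upright.

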